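Lock the shaker's dish tray with its R-clip

TASK

Lock the dish tray onto the bench shaker with its R-clip: pick the clip up from the bench by its eye, thread its straight leg through the cross hole of the stud in the middle of the tray, and push it in until the sprung leg rides over the stud and snaps home around it, then let go. Go by feel and stop at the snap: the shaker's deck slides loosely away from the push until it meets its stop, and it must not be rammed. Leave the dishes on the tray and the marker pen on the bench undisturbed.

Things in the scene. Friction and masses are not known exactly. Their poses are not given: they have to be found in the camera images.
- shaker: Reciprocating bench shaker, standing fast on the bench: cream case 240 x 250 mm, 78 mm high. Origin: centre of its underside, on the bench; x is the direction of the stroke, from the blue control panel (it faces the robot more or less) to the back, z up. On it an aluminium dish tray 210 (x) x 280 (y) mm, floor 95 mm above the bench, rim 6 mm.
- stroke_mid (a point): Middle of the stroke, above the shaker's origin, 133 mm over the bench; axes as the shaker's. Tray and stud slide along x only: the stud's axis starts up to 28 mm before or behind this point. 3 N of drag, no spring: pushed along x they run loose, 3 to 29 mm, not known how far, then meet a rubber stop (about 10 N per mm).
- hole_line (a point): Point 60 mm before stroke_mid, level with it: the axis of the stud's cross hole always lies on the line through both. The locking stud is an upright steel pin, 18 mm in diameter, in the middle of the tray, top 151 mm above the bench, on a black hub 34 mm across and 128 mm high. The hole is 6.5 mm wide and high, flared to 10 mm at both mouths, 9 mm before and behind the stud's axis.
- clip: R-clip (hairpin spring clip) of bright steel wire 4.5 mm thick, 107 mm long, 40 g, lying flat on the bench to the left or the right of the shaker. Origin: middle of its eye, on the underside; x along the legs to their free ends, z up as it lies. A straight leg runs along x at y = -5 mm, a sprung leg lies beside it on the +y side; both in the lower 4.5 mm.
- clip_eye (a point): Middle of the clip's eye, 4.5 mm above its underside: the part to hold. The eye is a double-wound oval wire loop 38 mm long (x), 26 mm wide (y), 9 mm high; its sides at y = +-13 mm are straight for 24 mm.
- clip_seat (a point): Point on the straight leg's axis, at x = 54, y = -5, z = 2.25 mm of the clip: it is at the centre of the stud's hole when the clip is home. Pushed a few mm farther than home, the clip jams on the stud and the force climbs steeply; 15 N of push is already too much.
- clip_tip (a point): End of the straight leg, at x = 86, y = -5, z = 2.25 mm of the clip, 32 mm beyond clip_seat, with a round tip. It goes through the hole first.
- hollow: The hollow of the sprung leg (x 47 to 59, y about 5 mm of the clip), which bears on the outside of the stud, lightly sprung against it, when the clip is home. Its pose is that of the sprung leg's bend, at x = 28, y = 4.5 mm of the clip, and turns with the leg by up to 0.12 rad.
- nose: The inward nose of the sprung leg, at x = 66, y = 0.4 mm of the clip, and the flare beyond it, to x = 79.5, y = 9.3 mm (its pose: as hollow's). Pushed in, the flare meets the stud about 23 mm before home, the nose passes the widest part about 10 mm before home, at 6 to 11 N of push; then the push drops to nothing and the spring draws the clip home.
- dish_a: Closed Petri dish with pale agar, 90 mm across, 15 mm high, 40 g, loose on the tray on the shaker's left (+y). Origin: centre of its underside.
- dish_b: The same, on the shaker's right (-y).
- marker: Blue marker pen, 136 mm long, 15 mm thick, lying on the bench on the other side of the shaker from the clip. Origin: under its middle; x to its tip.
Mind the look-alikes: they are no part of the job. Of the things shaped like the clip, the steel one is meant.

How it is judged (in metres and radians):
On the way, in this order (a step that is already met when the one before it is completed fails the run):
1. the clip is picked up off the bench (height (world z) of clip_seat above 0.06 m), for 0.2 s.
2. the straight leg is in the hole and the nose of the sprung leg rides over the stud (contact force between nose and shaker above 3 N and y of clip_seat in the frame of stroke_mid between -0.006 and 0.006 m and z of clip_seat in the frame of stroke_mid between -0.006 and 0.006 m and y of clip_tip in the frame of stroke_mid between -0.006 and 0.006 m and z of clip_tip in the frame of stroke_mid between -0.006 and 0.006 m), for 0.04 s.
3. the clip has snapped home: its hollow bears on the stud (contact force between hollow and shaker above 0.5 N and y of clip_seat in the frame of stroke_mid between -0.004 and 0.004 m and z of clip_seat in the frame of stroke_mid between -0.004 and 0.004 m and angle between the x axis of clip and the x axis of shaker, either way round below 0.25 rad), for 0.2 s.
At the end, for the whole second after the job is handed in: The clip is home: straight leg through the hole (clip_seat within 4 mm sideways and in height of the hole's axis, the clip within 0.25 rad of its direction), the hollow of its sprung leg bearing on the stud (over 0.5 N), at rest and let go; dishes and marker where they were (all of step 3 and contact force between the fingers and clip below 0.1 N and linear speed of clip below 0.02 m/s); the robot touches nothing.
It fails at once if the clip is forced: its legs and the stud press on each other with more than 30 N in all (about 16 N of push past home) (contact force between clip and shaker above 30 N).
It fails at once if the fingers press on the shaker or its tray with more than 10 N (contact force between the fingers and shaker above 10 N).
It fails at once if a dish is knocked: shifted more than 50 mm (it may ride with the tray) or tipped (distance of dish_a from where it was at the start of the episode above 0.05 m or angle between dish_a's own z axis and vertical above 0.25 rad).
It fails at once if a dish is knocked: shifted more than 50 mm (it may ride with the tray) or tipped (distance of dish_b from where it was at the start of the episode above 0.05 m or angle between dish_b's own z axis and vertical above 0.25 rad).
It fails at once if the marker pen is shifted more than 20 mm (distance of marker from where it was at the start of the episode above 0.02 m).
It also fails if it takes over 51 s, if anything falls off the work surface, if the arm or the gripper's body presses on something with over 40 N, if the wrist force passes 120 N, or if a joint passes its speed limit or range.

ROBOT

A 6-joint arm with a two-finger parallel gripper is mounted at the origin on the work surface. World frame = base frame: x ahead of the robot, y to its left, z up, the work surface at z = 0. Lengths are in m, angles in degrees, forces in N, time in s.
With the tool pointing down it reaches from about 0.275 to 0.75 m from the base axis. Payload 10.2 kg.
Tool frame: the origin (TCP) lies at the very end of the fingers, on their centre line; the grasp point (between the pads) lies 19 mm behind it (arm.grip_point_offset is the distance from the TCP to the grasp point, in m); y points along the fingers, x is the direction in which the jaws open and shut, and the axes are right-handed (so a half turn about y gives the same grasp; the last joint's range is limited). The gripper opens to 85 mm and grips with 20 to 120 N. Pads are 22 mm wide; open, the fingers measure 114 mm over their backs; the gripper's body (76 mm by 85 mm) begins 54 mm behind the grasp point. The pads swing forward as they close: fully open they stand 13 mm farther back than shut.
Start: joints at [55.955, 17.928, 85.812, -0, 76.261, -12.8], TCP at [0.19, 0.489, 0.231] pointing down, gripper open.
Joint ranges: [-168.41, 168.41], [-55.51, 124.54], [10.69, 146.95], [-70.63, 250.63], [1, 178], [-165.06, 165.06]. Speed limits (degrees/s): [136.94, 136.94, 172.46, 180, 180, 180].

INTERFACE

Orientations are given as [roll, pitch, yaw] about the fixed x, y, z axes, in that order (R = Rz(yaw) Ry(pitch) Rx(roll)).
In Python, from plant import arm gives the robot as it stands.
- The arm moves only by the tool apply_moves, never from a script. Its argument "increments" is a list of rows, each a list of 4 numbers: the shift along the tool's x, y, z in units of 30 mm (1.0 is 30 mm), then the turn about the tool's y in units of 6 degrees (1.0 is 6 degrees). In form: [[dx, dy, dz, yaw], ...]. A call has 1 to 8 rows; each row shifts and turns the pose as measured when the row begins, along the tool's axes as they then stand; what a row does not reach is not made up. A row lasts 1/10 s, in which the tool goes at most 50 mm and 8.59 degrees, less where a joint would pass 70% of its speed; a pose out of reach is approached as far as the arm can. A call is refused whole if a number of a shift passes 1 or a number of a turn 1, either way. A call with a gripper value outside its range is refused whole. "fingers" is the closure in counts, from 0 (fully open) to 255 (shut), set as the call begins (left out, the last holds). The fingers move at their own pace and stop on an object; "force" is the grip in N (left out, the last holds). Time passes only in rows, so rows that do not move let the fingers close. It gives the time, the measured TCP pose, the force and the opening at its end, in the units of the state.
- arm.state(): the state, without advancing time (a new reading comes with each control period).
- arm.get_image(name): name is "scene" or "top" or "wrist"; returns a dict with "image" (384x512x3 uint8, blue, green, red), "range_z" (384x512 float32, m along the optical axis (not along the pixel's ray), 0 where there is no reading), "K" (3x3 intrinsics, pixels), "world_from_camera" (4x4, takes a point from camera to world coordinates). Camera axes: x right, y down, z forward; pixel columns grow to the right and rows downward; lengths in m; the calibration is good to about 2 mm. The wrist camera is an equidistant fisheye: a pixel r from the principal point sees the ray r / f radians off the axis. A picture is of the moment at which its call begins.
- arm.finish_job(): hands the job in, once; it reports no verdict.
The state is a dict: "time": time; "qpos": joint angles; "joint_vel": joint speeds; "joint_efforts": joint torques, N m; "tool_pos": TCP position; "ee_rot": TCP orientation; "force": force on the tool from outside, world axes, zero at the start; "ft_torque": the same for the moment, N m; "finger_gap": finger opening in m.
Only numpy, scipy, OpenCV 4.12 (cv2) and the standard library are available. Lean on these libraries where they do the work, as an engineer would, in place of code of your own. Each camera call takes 0.05 s, during which the arm holds its last target.

## Working session

There is one attempt and no reset: what is moved stays moved. The work goes in short steps, Python scripts to look and compute and a tool call to move; the robot and the scene stay as the last step left them, time stands still between calls to the robot, and variables do not carry over. Pictures are saved under pics/ and viewed, and the job is handed in when it is done.

Besides the shell and the picture viewer there is one more tool, called after ">>>" as name([rows], argument=value, ...), one row to a line, values as JSON. apply_moves: Moves the arm, as the interface text tells. Its arguments: {"type":"object","properties":{"increments":{"type":"array","items":{"type":"array","items":{"type":"number"}}},"fingers":{"type":"number"},"force":{"type":"number"}},"required":["increments"]}

```bash
ls; mkdir -p pics; cat > h.py <<'E'
import numpy as np, cv2, pickle
from plant import arm
def grab(n):
    d=arm.get_image(n); pickle.dump(d,open(f'{n}.pkl','wb')); return d
def ld(n): return pickle.load(open(f'{n}.pkl','rb'))
def px2w(d,u,v,z=None):
    K=d['K'];T=d['world_from_camera']
    r=np.array([(u-K[0,2])/K[0,0],(v-K[1,2])/K[1,1],1.])
    if z is None:
        p=r*d['range_z'][int(round(v)),int(round(u))]
        return (T[:3,:3]@p+T[:3,3])
    w=T[:3,:3]@r; return T[:3,3]+w*(z-T[2,3])/w[2]
def w2px(d,p):
    T=d['world_from_camera'];c=T[:3,:3].T@(np.asarray(p)-T[:3,3]);q=d['K']@c;return q[:2]/q[2]
def crop(d,x0,y0,x1,y1,s,fn):
    cv2.imwrite(fn,cv2.resize(d['image'][y0:y1,x0:x1],None,fx=s,fy=s,interpolation=cv2.INTER_CUBIC))
E
python3 - <<'E'
from h import *
for n in('top','scene','wrist'):
    d=grab(n); cv2.imwrite(f'pics/{n}0.png',d['image']); print(n,d['K'].tolist(),d['world_from_camera'].round(3).tolist())
print(arm.state())
E
```

```text
pics
top [[373.0350644439965, 0.0, 260.02060984351607], [0.0, 373.0350644439965, 188.99465141759663], [0.0, 0.0, 1.0]] [[0.024, -0.995, 0.1, 0.355], [-1.0, -0.024, 0.002, 0.071], [0.0, -0.1, -0.995, 1.147], [0.0, 0.0, 0.0, 1.0]]
scene [[369.74570260026496, 0.0, 254.16105277965843], [0.0, 369.74570260026496, 192.88073449386138], [0.0, 0.0, 1.0]] [[-0.719, 0.393, -0.574, 1.032], [0.695, 0.407, -0.593, 0.675], [0.0, -0.825, -0.565, 0.677], [0.0, 0.0, 0.0, 1.0]]
wrist [[297.3186396354542, 0.0, 252.41087251590804], [0.0, 297.3186396354542, 192.28972701600563], [0.0, 0.0, 1.0]] [[0.362, 0.899, 0.246, 0.128], [0.932, -0.349, -0.097, 0.514], [-0.001, 0.264, -0.964, 0.375], [0.0, 0.0, 0.0, 1.0]]
{'time': 0.15, 'qpos': array([ 5.59543429e+01,  1.79513740e+01,  8.58427391e+01, -1.48711648e-03,
        7.62618198e+01, -1.27999736e+01]), 'joint_vel': array([-0.02490037, -0.02661511, -0.21093815,  0.07878656, -0.11004882,
        0.04401072]), 'joint_efforts': array([ 7.35705507e-04, -4.12379980e+01, -2.59792703e+01, -2.05158772e-04,
        3.32410717e-03,  1.07463952e-04]), 'tool_pos': array([0.19015108, 0.48914804, 0.2308812 ]), 'ee_rot': array([-8.99890165e+01,  5.48629040e-02,  6.87546756e+01]), 'force': array([ 0.2393803 ,  0.09848665, -0.15976854]), 'ft_torque': array([ 0.01105674, -0.0009461 ,  0.0325554 ]), 'finger_gap': 0.08517315609058555}
```

View pics/top0.png

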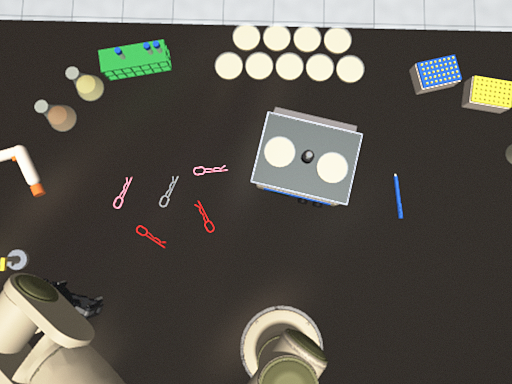

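View pics/scene0.png

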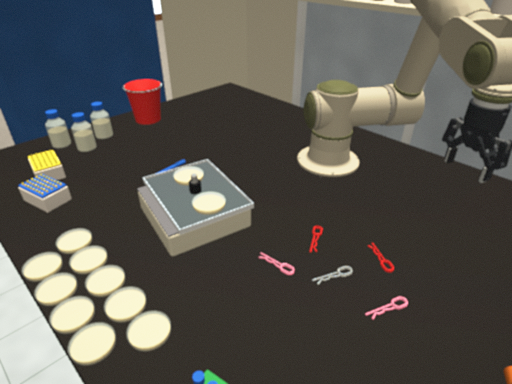

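View pics/wrist0.png

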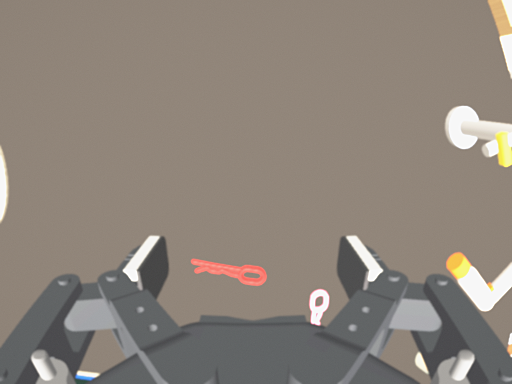

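```bash
python3 - <<'E'
from h import *
d=ld('top')
crop(d,145,165,195,215,12,'pics/c1.png')
crop(d,240,100,370,215,6,'pics/c2.png')
E
```

```text
(no output)
```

View pics/c1.png

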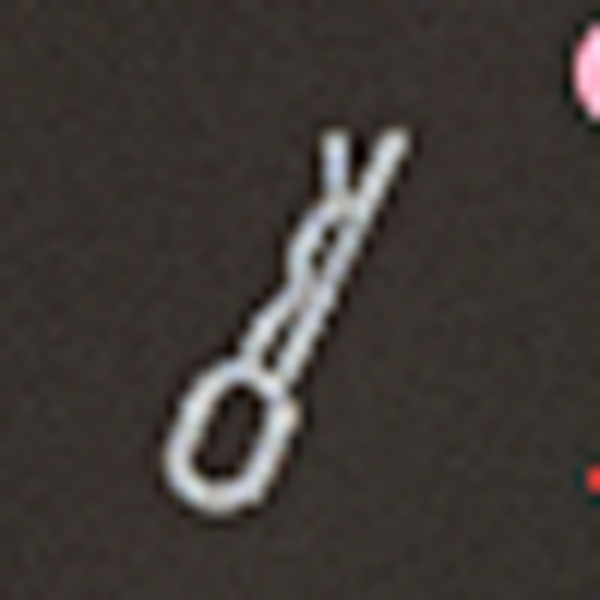

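View pics/c2.png

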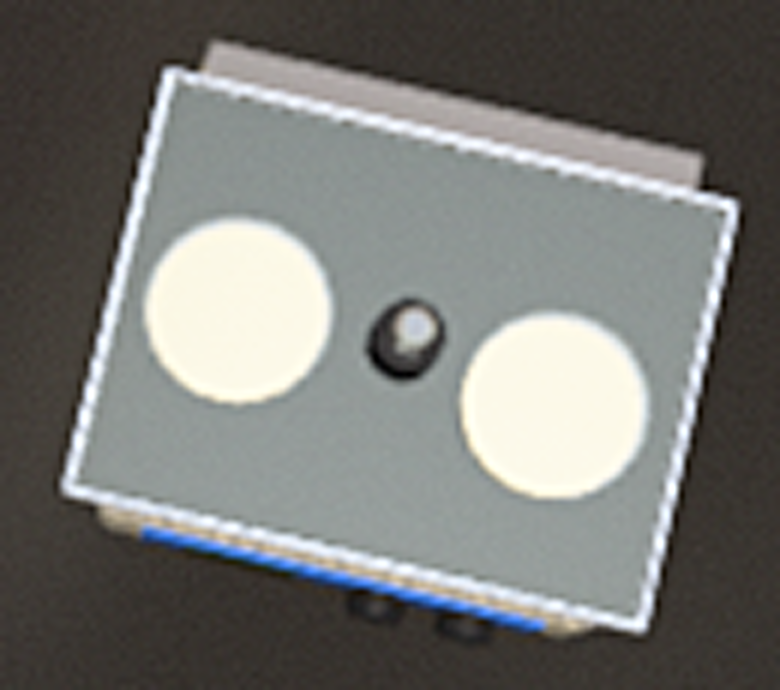

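```bash
python3 - <<'E'
from h import *
d=ld('top')
def c1(x,y,z): return px2w(d,(x+.5)/12-.5+145,(y+.5)/12-.5+165,z)
def c2(x,y,z): return px2w(d,(x+.5)/6-.5+240,(y+.5)/6-.5+100,z)
eye=c1(233,435,.0065); tip=c1(397,137,.003); a=c1(287,380,.003)
v=tip-a; print('eye',eye,'tip',tip,'a',a,'yaw',np.degrees(np.arctan2(v[1],v[0])))
# predicted from tip & yaw
for deg in (np.degrees(np.arctan2(v[1],v[0])),):
    r=np.radians(deg);R=np.array([[np.cos(r),-np.sin(r)],[np.sin(r),np.cos(r)]])
    print('origin from tip',tip[:2]-R@[86,-5]*np.array(.001) if 0 else tip[:2]-R@np.array([.086,-.005]))
C=[c2(*p,.101) for p in((168,70),(738,203),(645,628),(68,492))]
C=np.array(C);print(C)
print('centre',C.mean(0))
e=C[0]-C[1];print('y edge',np.linalg.norm(e),np.degrees(np.arctan2(-e[0],e[1])))
e=C[3]-C[2];print('y edge',np.linalg.norm(e),np.degrees(np.arctan2(-e[0],e[1])))
for i,j in((0,3),(1,2)):
    e=C[i]-C[j];print('x edge',np.linalg.norm(e),np.degrees(np.arctan2(e[1],e[0])))
print('studtop',c2(417,325,.151),'hub',c2(400,342,.128))
print('dishes',c2(237,310,.108),c2(553,405,.108))
E
```

```text
eye [0.42605305 0.36657303 0.0065    ] tip [0.50413647 0.32909461 0.003     ] a [0.44071155 0.3543562  0.003     ] yaw -21.716960160864808
origin from tip [0.4260906 0.3655616]
[[ 0.68527485  0.05699767  0.101     ]
 [ 0.6268629  -0.21606574  0.101     ]
 [ 0.42296693 -0.17195016  0.101     ]
 [ 0.48041184  0.09948411  0.101     ]]
centre [ 0.55387913 -0.05788353  0.101     ]
y edge 0.2792410823626053 -12.074365808469198
y edge 0.27744635762212644 -11.949455544594835
x edge 0.2092222525271065 -11.716452692763804
x edge 0.20861388314535403 -12.20851341872699
studtop [ 0.55413228 -0.05729814  0.151     ] hub [ 0.55057907 -0.05251545  0.128     ]
dishes [0.56782735 0.02201002 0.108     ] [ 0.52620257 -0.12706362  0.108     ]
```

>>> apply_moves([
  [-0.1,0.2,-1,0],
  [-0.1,0.3,-1,0],
  [-0.1,0.4,-1,0],
  [-0.1,0.4,-1,0],
  [-0.1,0.4,-1,0],
  [-0.1,0.4,-1,0],
  [-0.1,0.4,-1,0],
  [-0.1,0.4,-1,0],
], fingers=110, force=40)

```text
time: 0.95
tool_pos: [0.4101, 0.3776, 0.1407]
ee_rot: [-89.9, -0.0, 69.1]
force: [-0.1, 0.0, 0.8]
finger_gap: 0.0485
```

```bash
cat >> h.py <<'E'
def go(tgt,yaw=None):
    """remaining move in tool units from the current pose"""
    s=arm.state(); y=np.radians(s['ee_rot'][2]); d=np.asarray(tgt)-s['tool_pos']
    dx=np.cos(y)*d[0]+np.sin(y)*d[1]; dz=-np.sin(y)*d[0]+np.cos(y)*d[1]
    print('t',s['time'],'pos',s['tool_pos'].round(4),'rot',s['ee_rot'].round(2),'F',s['force'].round(2),'gap',round(s['finger_gap'],4))
    print('units',np.round([dx/.03,-d[2]/.03,dz/.03],3), 'turn', None if yaw is None else round(-(yaw-s['ee_rot'][2])/6,3))
def fish2ray(d,u,v):
    K=d['K'];a=np.array([(u-K[0,2])/K[0,0],(v-K[1,2])/K[1,1]]);t=np.linalg.norm(a)
    r=np.r_[a/t*np.sin(t),np.cos(t)] if t>0 else np.array([0,0,1.]); return d['world_from_camera'][:3,:3]@r
def fpx2w(d,u,v,z):
    w=fish2ray(d,u,v);o=d['world_from_camera'][:3,3]; return o+w*(z-o[2])/w[2]
def fw2px(d,p):
    T=d['world_from_camera'];c=T[:3,:3].T@(np.asarray(p)-T[:3,3]);t=np.arctan2(np.hypot(c[0],c[1]),c[2]);a=c[:2]/np.hypot(*c[:2])*t
    return a*d['K'][0,0]+d['K'][:2,2]
E
python3 - <<'E'
from h import *
go([.426,.366,.12],68.3)
E
```

```text
t 0.95 pos [0.4101 0.3776 0.1407] rot [-8.994e+01 -1.000e-02  6.911e+01] F [-0.06  0.04  0.8 ] gap 0.0485
units [-0.17   0.691 -0.634] turn 0.136
```

>>> apply_moves([
  [-0.17,0.69,-0.63,0.14],
  [0,0,0,0],
  [0,0,0,0],
])

```text
time: 1.25
tool_pos: [0.4284, 0.3634, 0.1174]
ee_rot: [-89.8, 0.1, 68.0]
force: [0.8, -0.2, 0.5]
finger_gap: 0.0483
```

```bash
python3 - <<'E'
from h import *
go([.426,.366,.12],68.3)
d=grab('wrist'); cv2.imwrite('pics/w1.png',d['image'])
print([ (n,fw2px(d,p).round(1)) for n,p in (('eye',[.426,.366,.009]),('tip',[.504,.329,.003]))])
E
```

```text
t 1.25 pos [0.4284 0.3634 0.1174] rot [-89.83   0.14  68.01] F [ 0.77 -0.21  0.48] gap 0.0483
units [ 0.05  -0.086  0.105] turn -0.048
[('eye', array([254.4, 186.6])), ('tip', array([249. , 269.4]))]
```

View pics/w1.png

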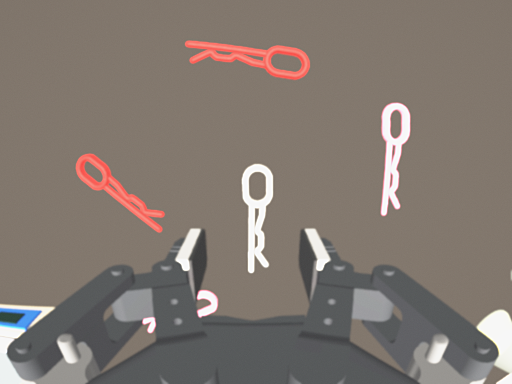

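```bash
python3 - <<'E'
from h import *
d=ld('wrist'); crop(d,220,155,295,285,6,'pics/w1c.png')
E
```

```text
(no output)
```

View pics/w1c.png

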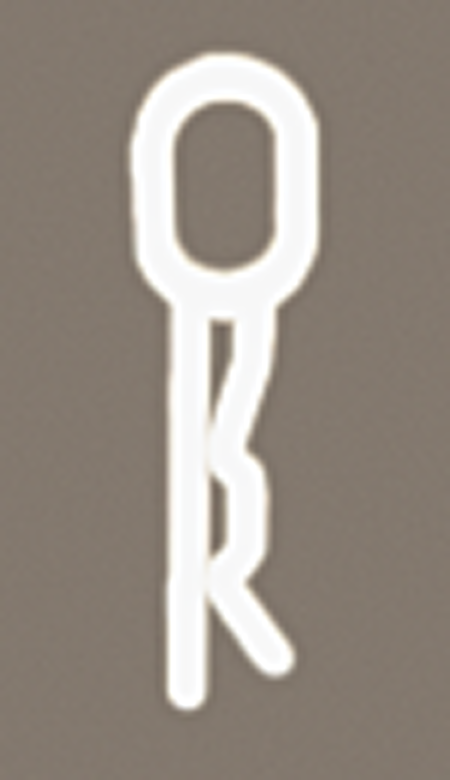

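```bash
python3 - <<'E'
from h import *
d=ld('wrist')
f=lambda x,y,z: fpx2w(d,(x+.5)/6-.5+220,(y+.5)/6-.5+155,z)
e=f(226,186,.007);a=f(190,330,.003);b=f(187,706,.003)
v=b-a;print(e,a,b,np.degrees(np.arctan2(v[1],v[0])))
l=f(131,186,.005)-f(320,186,.005);print('width',np.linalg.norm(l),'len',np.linalg.norm(f(226,52,.007)-f(226,320,.003)))
yaw=np.arctan2(v[1],v[0]);R=np.array([[np.cos(yaw),-np.sin(yaw)],[np.sin(yaw),np.cos(yaw)]])
print('origin from tip',b[:2]-R@[.086,-.005])
go([e[0],e[1],.03],90+np.degrees(yaw))
print('fine at', d['world_from_camera'][:3,3])
E
```

```text
[0.42651285 0.36846941 0.007     ] [0.44644388 0.35466974 0.003     ] [0.50769247 0.32932931 0.003     ] -22.476393782720017
width 0.02803648317848284 len 0.04218671950701886
origin from tip [0.43013679 0.36682753]
t 1.3 pos [0.4281 0.3635 0.1173] rot [-89.82   0.16  68.04] F [ 0.27  0.01 -0.53] gap 0.0483
units [0.135 2.911 0.111] turn 0.086
fine at [0.36682404 0.38865432 0.2616414 ]
```

>>> apply_moves([
  [0.1,0.8,0.06,0],
  [0,0.8,0,0],
  [0,0.8,0,0],
  [0,0.5,0,0],
  [0,0,0,0],
  [0,0,0,0],
])

```text
time: 1.9
tool_pos: [0.4251, 0.3729, 0.0343]
ee_rot: [-90.2, -0.3, 68.5]
force: [-0.4, 1.0, 0.0]
finger_gap: 0.0485
```

```bash
python3 - <<'E'
from h import *
go([.4275,.3672,.003],67.9)
d=grab('wrist'); cv2.imwrite('pics/w2.png',d['image'])
E
```

```text
t 1.9 pos [0.4251 0.3729 0.0343] rot [-90.15  -0.31  68.52] F [-0.45  1.03  0.02] gap 0.0485
units [-0.148  1.043 -0.143] turn 0.103
```

View pics/w2.png

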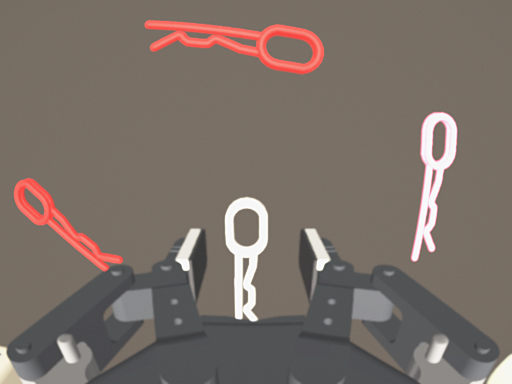

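>>> apply_moves([
  [-0.15,0.4,-0.14,0.1],
  [0,0.2,0,0],
  [0,0,0,0],
])

```text
time: 2.25
tool_pos: [0.4284, 0.3676, 0.0173]
ee_rot: [-90.3, -0.5, 67.9]
force: [-0.1, 0.3, 0.8]
finger_gap: 0.0487
```

>>> apply_moves([
  [0,0,0,0],
  [0,0,0,0],
  [0,0,0,0],
])

```text
time: 2.55
tool_pos: [0.4287, 0.3676, 0.0176]
ee_rot: [-90.3, -0.5, 67.9]
force: [0.8, -0.4, -0.5]
finger_gap: 0.0483
```

```bash
python3 - <<'E'
from h import *
go([.4275,.3672,.003],67.9)
go([.4275,.3672,.003],67.9)
d=grab('wrist'); cv2.imwrite('pics/w3.png',d['image'])
print(fpx2w(d,246,228,.007))
E
```

```text
t 2.55 pos [0.4287 0.3676 0.0176] rot [-90.31  -0.51  67.88] F [ 0.76 -0.42 -0.45] gap 0.0483
units [-0.027  0.486  0.032] turn -0.003
t 2.55 pos [0.4287 0.3676 0.0176] rot [-90.31  -0.51  67.88] F [ 0.76 -0.42 -0.45] gap 0.0483
units [-0.027  0.486  0.032] turn -0.003
[0.42394981 0.36577659 0.007     ]
```

View pics/w3.png

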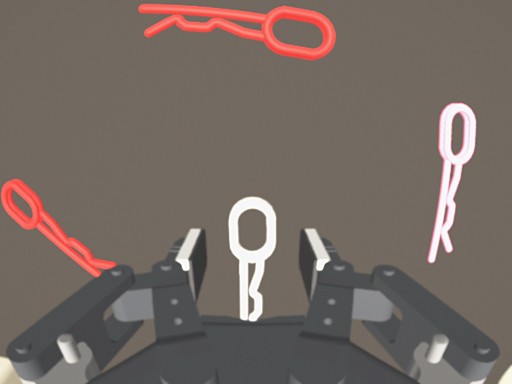

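>>> apply_moves([
  [-0.02,0.25,0.09,0],
  [0,0.2,0,0],
  [0,0,0,0],
  [0,0,0,0],
])

```text
time: 3.0
tool_pos: [0.4257, 0.3682, 0.0027]
ee_rot: [-90.3, -0.5, 67.9]
force: [-0.2, 0.5, 0.4]
finger_gap: 0.0484
```

```bash
python3 - <<'E'
from h import *
go([.426,.368,.002],67.9)
d=grab('wrist'); crop(d,150,180,360,335,3.8,'pics/w4.png')
E
```

```text
t 3.0 pos [0.4257 0.3682 0.0027] rot [-90.3   -0.5   67.89] F [-0.16  0.45  0.43] gap 0.0484
units [-0.002  0.024 -0.013] turn -0.002
```

View pics/w4.png

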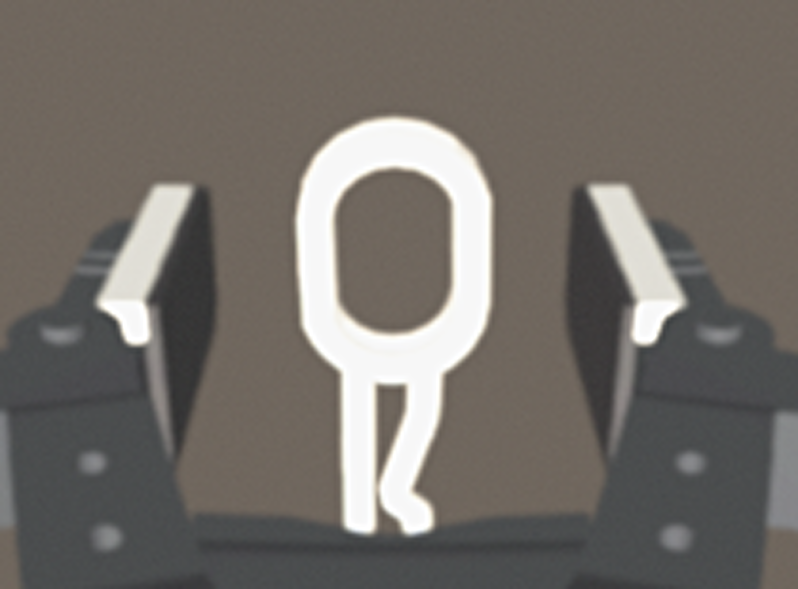

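>>> apply_moves([
  [0,0.02,0,0],
  [0,0,0,0],
  [0,0,0,0],
  [0,0,0,0],
  [0,0,0,0],
], fingers=255, force=40)

```text
time: 3.55
tool_pos: [0.4259, 0.3683, 0.0026]
ee_rot: [-90.3, -0.5, 67.9]
force: [1.1, -0.1, -0.1]
finger_gap: 0.0245
```

```bash
python3 - <<'E'
from h import *
go([.426,.368,.002],67.9)
d=grab('wrist'); crop(d,150,180,360,335,3.8,'pics/w5.png')
E
```

```text
t 3.55 pos [0.4259 0.3683 0.0026] rot [-90.33  -0.53  67.89] F [ 1.14 -0.05 -0.07] gap 0.0245
units [-0.008  0.019 -0.007] turn -0.002
```

View pics/w5.png

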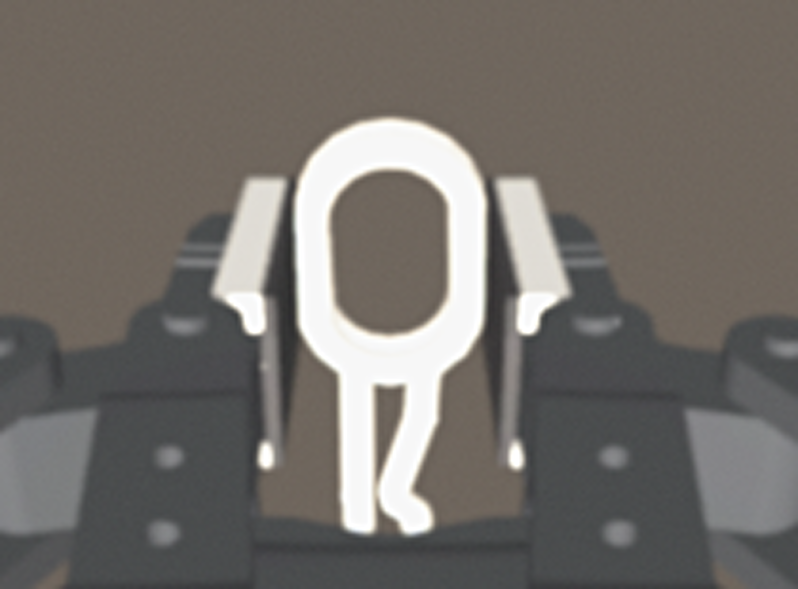

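>>> apply_moves([
  [0,-0.4,0,0],
  [0,-0.8,0,0],
  [0,-0.8,0,0],
  [0,-0.8,0,0],
  [0,-0.8,0,0],
  [0,-0.8,0,0],
  [0,0,0,0],
  [0,0,0,0],
])

```text
time: 4.4
tool_pos: [0.4243, 0.3672, 0.1447]
ee_rot: [-90.4, -0.6, 67.9]
force: [-0.8, 0.5, -0.2]
finger_gap: 0.0245
```

```bash
python3 - <<'E'
from h import *
go([.426,.368,.15],67.9)
d=grab('wrist'); cv2.imwrite('pics/w6.png',d['image'])
E
```

```text
t 4.4 pos [0.4243 0.3672 0.1447] rot [-90.41  -0.63  67.89] F [-0.82  0.47 -0.22] gap 0.0245
units [ 0.044 -0.177 -0.041] turn -0.001
```

View pics/w6.png

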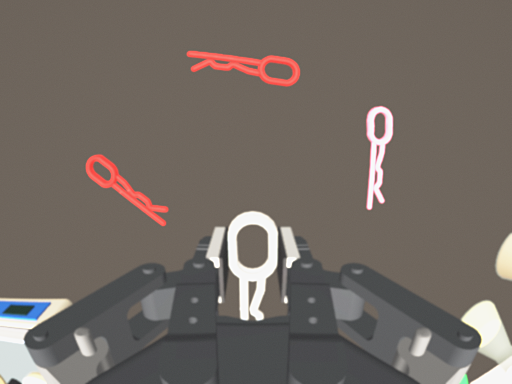

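>>> apply_moves([
  [-0.5,-0.2,-0.2,0],
  [-0.8,-0.3,-0.4,0],
  [-1,0,-0.43,0],
  [-1,0,-0.43,0],
  [-1,0,-0.43,0],
  [-1,0,-0.43,0],
  [-1,0,-0.43,0],
  [-1,0,-0.43,0],
])

```text
time: 5.25
tool_pos: [0.4255, 0.1164, 0.1541]
ee_rot: [-89.9, -0.2, 68.2]
force: [1.6, -0.3, -0.0]
finger_gap: 0.0246
```

```bash
python3 - <<'E'
from h import *
go([.4318,-.0264,.16],78)
E
```

```text
t 5.25 pos [0.4255 0.1164 0.1541] rot [-89.93  -0.2   68.15] F [ 1.56 -0.3  -0.02] gap 0.0246
units [-4.338 -0.196 -1.967] turn -1.641
```

>>> apply_moves([
  [-1,0,-0.4,0],
  [-0.9,0,-0.4,0],
  [-0.8,0,-0.4,0],
  [-0.6,0,-0.3,0],
  [0,0,0,-0.8],
  [0,0,0,-0.6],
  [0,0,0,0],
  [0,0,0,0],
])

```text
time: 6.05
tool_pos: [0.423, -0.0046, 0.1502]
ee_rot: [-89.4, -0.1, 76.2]
force: [-0.0, 0.4, -0.5]
finger_gap: 0.0248
```

```bash
python3 - <<'E'
from h import *
go([.4318,-.0264,.16],78)
E
```

```text
t 6.05 pos [ 0.423  -0.0046  0.1502] rot [-89.36  -0.11  76.22] F [-0.02  0.38 -0.47] gap 0.0248
units [-0.636 -0.327 -0.457] turn -0.297
```

>>> apply_moves([
  [-0.64,0,-0.46,-0.3],
  [0,0,0,0],
  [0,0,0,0],
])

```text
time: 6.35
tool_pos: [0.4309, -0.0267, 0.1495]
ee_rot: [-89.3, -0.1, 77.9]
force: [-0.1, -0.5, -0.4]
finger_gap: 0.0244
```

```bash
python3 - <<'E'
from h import *
go([.4318,-.0264,.1334],78)
for n in('wrist','top','scene'):
    d=grab(n); cv2.imwrite(f'pics/{n}7.png',d['image'])
d=ld('top');crop(d,230,90,380,225,5,'pics/t7c.png')
d=ld('scene');crop(d,130,120,270,270,4,'pics/s7c.png')
E
```

```text
t 6.35 pos [ 0.4309 -0.0267  0.1495] rot [-89.27  -0.14  77.88] F [-0.12 -0.46 -0.42] gap 0.0244
units [ 0.015  0.535 -0.027] turn -0.021
```

View pics/wrist7.png

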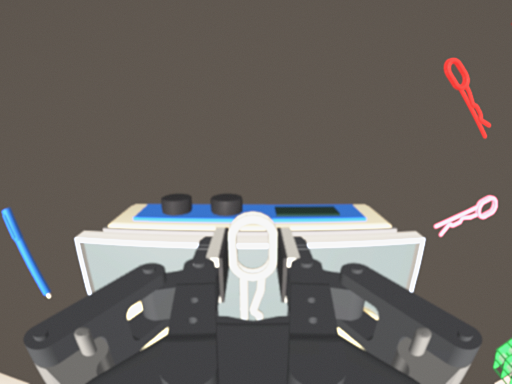

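View pics/t7c.png

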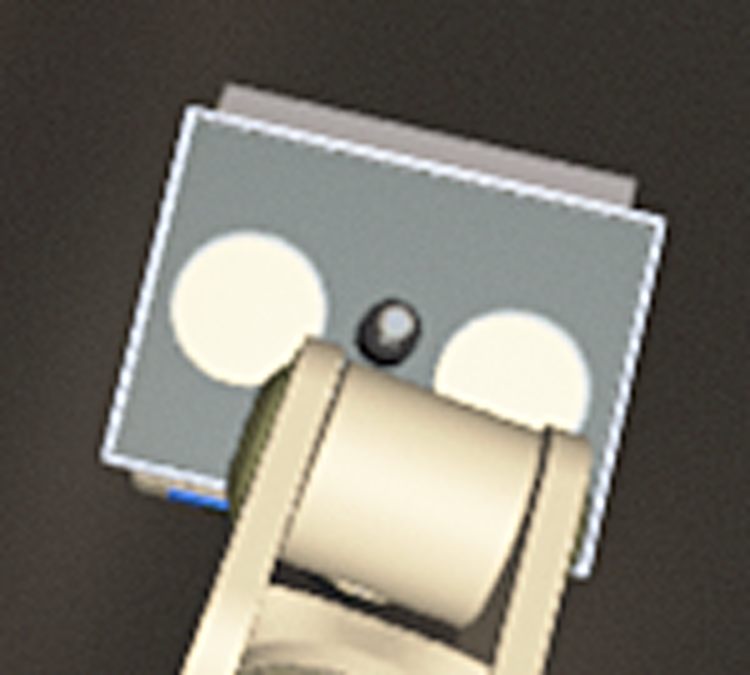

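View pics/s7c.png

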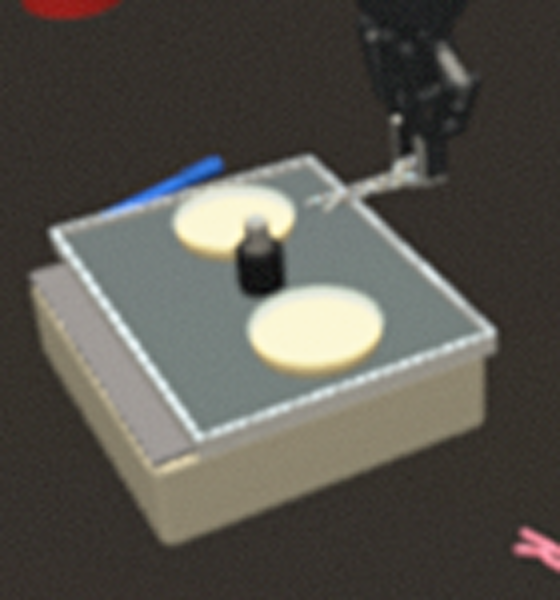

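```bash
python3 - <<'E'
from h import *
d=ld('wrist'); crop(d,60,200,260,320,4,'pics/w7a.png'); crop(d,250,200,450,320,4,'pics/w7b.png')
crop(d,215,205,290,325,5,'pics/w7c.png')
E
```

```text
(no output)
```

View pics/w7a.png

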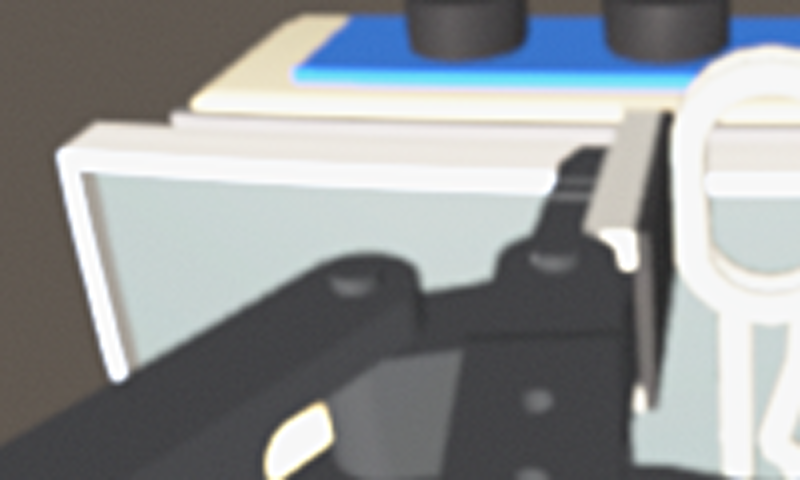

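View pics/w7b.png

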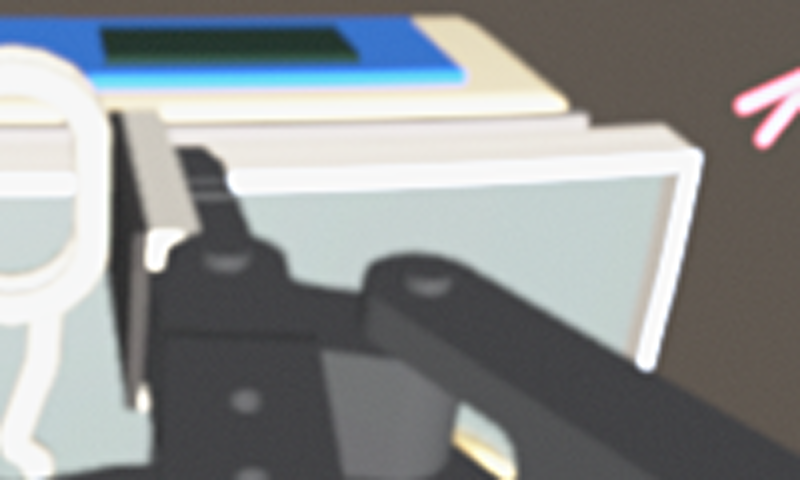

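View pics/w7c.png

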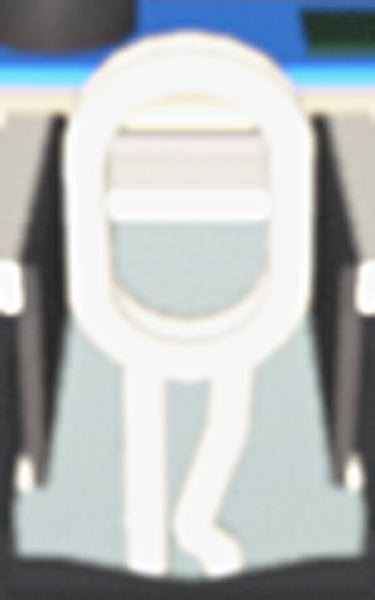

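```bash
python3 - <<'E'
from h import *
d=ld('wrist')
q=lambda x,y,s,u,v:((x+.5)/s-.5+u,(y+.5)/s-.5+v)
L=fpx2w(d,*q(58,155,4,60,200),.101);R=fpx2w(d,*q(703,152,4,250,200),.101)
e=R-L;print(L,R,np.linalg.norm(e),'yaw',np.degrees(np.arctan2(-e[0],e[1]))) 
m=(L+R)/2;a=fpx2w(d,*q(144,375,5,215,205),.1491);b=fpx2w(d,*q(149,565,5,215,205),.1491)
v=b-a;print('mid',m,'leg',a,b,np.degrees(np.arctan2(v[1],v[0])))
y=np.radians(-12);u=np.array([np.cos(y),np.sin(y)]);n=np.array([-u[1],u[0]])
for P,nm in((m,'mid'),(np.array([.554,-.0575]),'stud'),(np.array([.5539,-.0579]),'traytop')):
    print(nm,'lat of leg a,b rel', ((a[:2]-P[:2])@n*1e3).round(2),((b[:2]-P[:2])@n*1e3).round(2))
t=arm.state()['tool_pos'];print('tcp lat-5 rel stud',(t[:2]-[.554,-.0575])@n*1e3-5, 'along',(t[:2]-[.554,-.0575])@u*1e3)
E
```

```text
[ 0.42387326 -0.17265853  0.101     ] [0.48260721 0.10469162 0.101     ] 0.2835009373382119 yaw -11.956778411326201
mid [ 0.45324023 -0.03398345  0.101     ] leg [ 0.45295447 -0.03656614  0.1491    ] [ 0.48020164 -0.04218756  0.1491    ] -11.657237571191143
mid lat of leg a,b rel -2.59 -2.42
stud lat of leg a,b rel -0.53 -0.37
traytop lat of leg a,b rel -0.12 0.05
tcp lat-5 rel stud -0.1792825136406071 along -126.71347948054202
```

>>> apply_moves([
  [0.07,0.25,0,0],
  [0,0.25,0,0],
  [0,0,0,0],
  [0,0,0,0],
])

```text
time: 6.9
tool_pos: [0.4307, -0.0229, 0.1329]
ee_rot: [-89.2, -0.1, 78.0]
force: [1.1, 0.5, 0.0]
finger_gap: 0.0246
```

```bash
cat >> h.py <<'E'
def rel():
    s=arm.state();t=s['tool_pos'];y=np.radians(-12);u=np.array([np.cos(y),np.sin(y)]);n=np.array([-u[1],u[0]])
    f=s['force'];print('t %.2f'%s['time'],'eye along %.2f lat(leg,top) %.2f z %.2f'%((t[:2]-[.554,-.0575])@u*1e3,(t[:2]-[.554,-.0575])@n*1e3-5,t[2]*1e3),'rot',s['ee_rot'].round(2),'Fpush %.2f lat %.2f z %.2f'%(-f[:2]@u,f[:2]@n,f[2]),'gap',round(s['finger_gap']*1e3,2))
E
python3 - <<'E'
from h import *
rel()
for n in('wrist','scene'):
    d=grab(n)
d=ld('scene');crop(d,180,150,255,210,10,'pics/s8c.png')
d=ld('wrist');cv2.imwrite('pics/w8.png',d['image'])
E
```

```text
t 6.90 eye along -127.78 lat(leg,top) 3.18 z 132.93 rot [-89.24  -0.15  78.  ] Fpush -0.93 lat 0.73 z 0.04 gap 24.56
```

View pics/s8c.png

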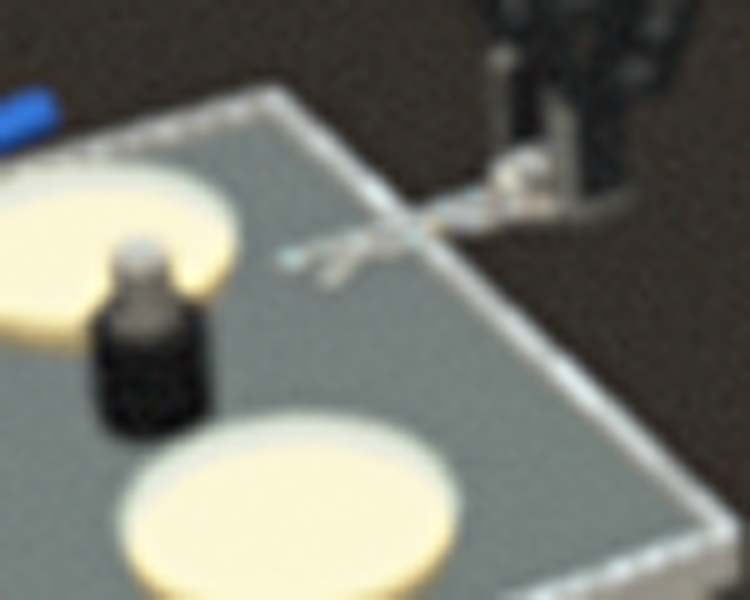

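>>> apply_moves([
  [-0.025,-0.055,0,0],
  [0,0,0,0],
  [0,0,0,0],
])

```text
time: 7.3
tool_pos: [0.4309, -0.024, 0.1353]
ee_rot: [-89.3, -0.1, 78.0]
force: [-0.1, -0.4, -0.5]
finger_gap: 0.0245
```

```bash
python3 - <<'E'
from h import *
d=ld('scene')
q=lambda x,y:((x+.5)/10-.5+180,(y+.5)/10-.5+150)
y=np.radians(-12);u=np.array([np.cos(y),np.sin(y)]);n=np.array([-u[1],u[0]])
S=px2w(d,*q(138,245),.151);T=px2w(d,*q(285,258),.131)
print('stud',S,'tip',T,'lat',(T-S)[:2]@n*1e3,'along',(T-S)[:2]@u*1e3)
for z in(.129,.133): T=px2w(d,*q(285,258),z);print((T-S)[:2]@n*1e3)
t=np.array([.4307,-.0229]);print('tip by robot',t+.086*u-.005*n)
p=w2px(d,[*(t+.086*u-.005*n),.1312]);print('tip px pred',p,q(285,258), 'stud pred',w2px(d,[.5545,-.0555,.151]),q(138,245))
rel()
E
```

```text
stud [ 0.55423263 -0.05644583  0.151     ] tip [ 0.51055398 -0.0499119   0.131     ] lat -2.6901547488321564 along -44.082647720864784
-5.684288874829744
0.3039793771653246
tip by robot [ 0.51378114 -0.04567114]
tip px pred [208.07566224 176.28533373] (208.05, 175.35) stud pred [193.47813522 174.21676133] (193.35, 174.05)
t 7.30 eye along -127.37 lat(leg,top) 2.18 z 135.35 rot [-89.32  -0.14  77.99] Fpush 0.02 lat -0.46 z -0.49 gap 24.46
```

>>> apply_moves([
  [0,0.03,-0.2,0],
  [0,0,-0.2,0],
  [0,0,-0.2,0],
  [0,0,-0.1,0],
  [0,0,0,0],
  [0,0,0,0],
])

```text
time: 7.9
tool_pos: [0.4538, -0.029, 0.1341]
ee_rot: [-89.3, -0.1, 78.0]
force: [0.4, 0.7, -0.9]
finger_gap: 0.0249
```

```bash
python3 - <<'E'
from h import *
rel()
d=grab('scene');crop(d,180,150,240,195,12,'pics/s9c.png')
d=grab('top');crop(d,240,100,370,215,6,'pics/t9c.png')
E
```

```text
t 7.90 eye along -103.98 lat(leg,top) 2.08 z 134.06 rot [-89.33  -0.13  77.97] Fpush -0.23 lat 0.74 z -0.88 gap 24.86
```

View pics/s9c.png

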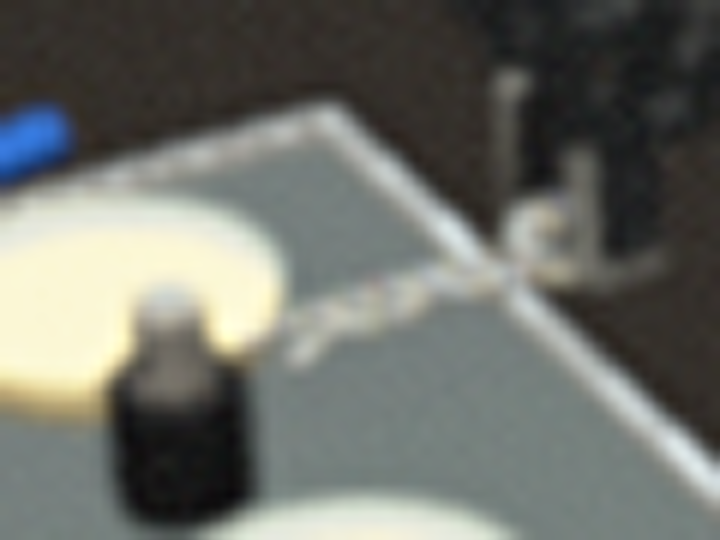

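View pics/t9c.png

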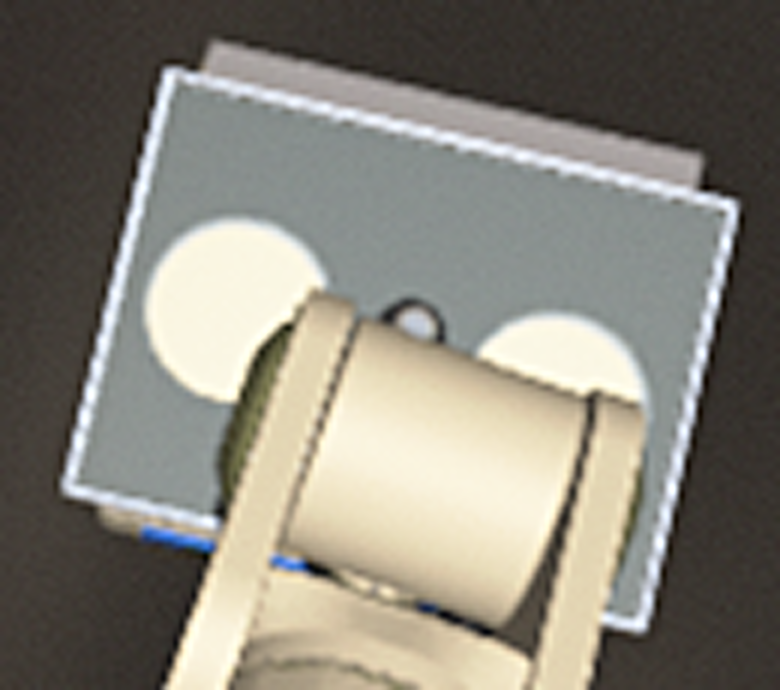

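>>> apply_moves([
  [0,0,-0.1,0],
  [0,0,-0.1,0],
  [0,0,-0.1,0],
])

```text
time: 8.3
tool_pos: [0.4627, -0.0308, 0.1342]
ee_rot: [-89.3, -0.1, 78.0]
force: [-0.4, -0.8, -0.1]
finger_gap: 0.0245
```

```bash
python3 -c "
from h import *
rel()"
```

```text
t 8.30 eye along -94.81 lat(leg,top) 2.11 z 134.16 rot [-89.35  -0.13  77.97] Fpush 0.24 lat -0.90 z -0.11 gap 24.49
```

>>> apply_moves([
  [0,0,-0.1,0],
  [0,0,-0.05,0],
])

```text
time: 8.5
tool_pos: [0.4678, -0.0319, 0.1341]
ee_rot: [-89.4, -0.1, 78.0]
force: [0.6, 0.1, -0.1]
finger_gap: 0.0243
```

```bash
python3 -c "
from h import *
rel()"
```

```text
t 8.50 eye along -89.62 lat(leg,top) 2.08 z 134.14 rot [-89.36  -0.13  77.97] Fpush -0.55 lat 0.20 z -0.09 gap 24.28
```

>>> apply_moves([
  [0,0,-0.1,0],
  [0,0,-0.1,0],
  [0,0,-0.1,0],
])

```text
time: 8.8
tool_pos: [0.4772, -0.0339, 0.134]
ee_rot: [-89.3, -0.1, 78.0]
force: [-0.3, 0.2, -0.8]
finger_gap: 0.0243
```

```bash
python3 - <<'E'
from h import *
rel()
d=grab('scene');crop(d,180,150,240,195,12,'pics/s10c.png')
d=grab('top');crop(d,270,130,340,190,10,'pics/t10c.png')
E
```

```text
t 8.80 eye along -79.98 lat(leg,top) 2.09 z 133.96 rot [-89.35  -0.14  77.97] Fpush 0.31 lat 0.18 z -0.76 gap 24.26
```

View pics/s10c.png

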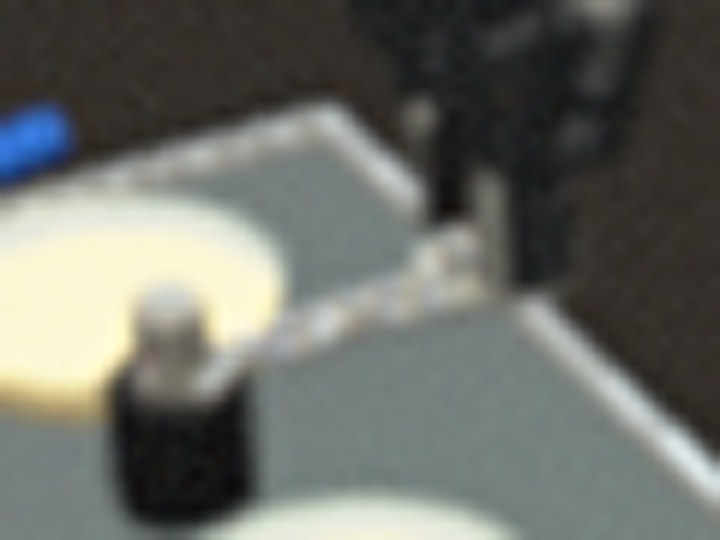

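View pics/t10c.png

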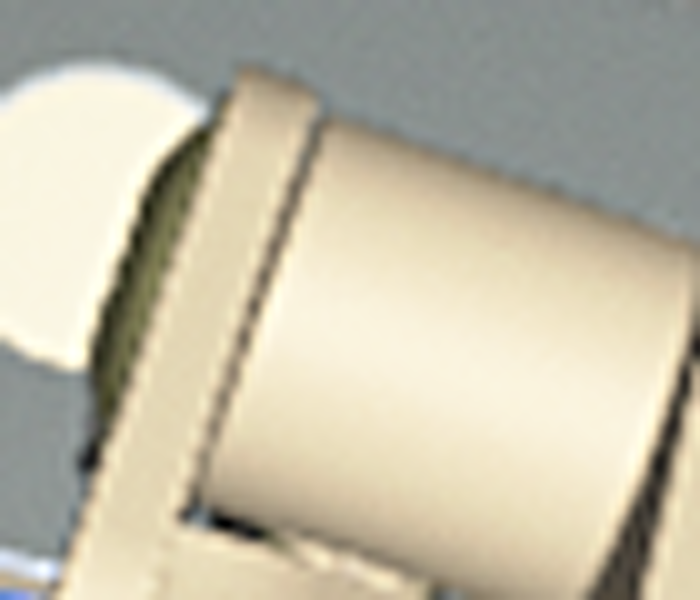

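>>> apply_moves([
  [0,0,-0.07,0],
  [0,0,-0.07,0],
  [0,0,-0.07,0],
])

```text
time: 9.2
tool_pos: [0.4829, -0.0348, 0.1335]
ee_rot: [-89.2, -0.2, 78.0]
force: [-3.3, 2.6, 0.2]
finger_gap: 0.0245
```

```bash
python3 -c "
from h import *
rel()"
```

```text
t 9.20 eye along -74.29 lat(leg,top) 2.39 z 133.52 rot [-89.19  -0.17  77.99] Fpush 3.74 lat 1.83 z 0.22 gap 24.53
```

>>> apply_moves([
  [0,0,-0.07,0],
  [0,0,-0.07,0],
])

```text
time: 9.4
tool_pos: [0.4867, -0.0355, 0.1333]
ee_rot: [-89.1, -0.2, 78.0]
force: [-3.6, 0.9, 0.7]
finger_gap: 0.0244
```

```bash
python3 -c "
from h import *
rel()"
```

```text
t 9.40 eye along -70.38 lat(leg,top) 2.50 z 133.25 rot [-89.09  -0.17  78.  ] Fpush 3.73 lat 0.17 z 0.72 gap 24.38
```

>>> apply_moves([
  [0,0,-0.07,0],
  [0,0,-0.07,0],
])

```text
time: 9.6
tool_pos: [0.4911, -0.0365, 0.1332]
ee_rot: [-89.1, -0.2, 78.0]
force: [-2.3, 0.4, 0.5]
finger_gap: 0.0247
```

```bash
python3 -c "
from h import *
rel()
d=grab('scene');crop(d,130,120,270,270,4,'pics/s11.png')"
```

```text
t 9.60 eye along -65.94 lat(leg,top) 2.46 z 133.22 rot [-89.07  -0.16  78.  ] Fpush 2.30 lat -0.06 z 0.53 gap 24.67
```

View pics/s11.png

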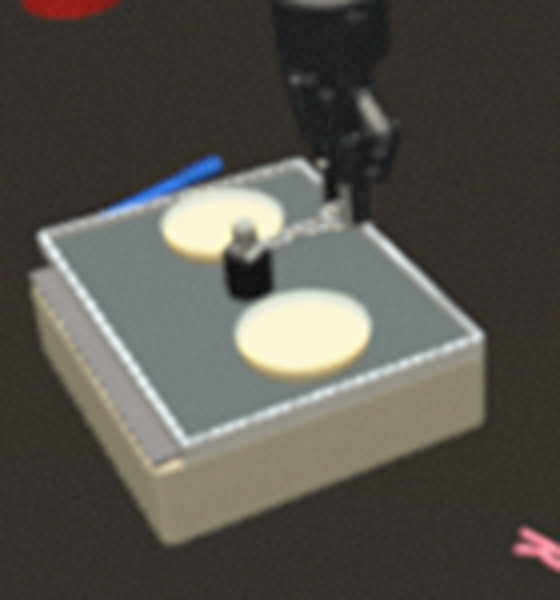

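>>> apply_moves([
  [0,0,-0.07,0],
  [0,0,-0.07,0],
])

```text
time: 9.85
tool_pos: [0.4957, -0.0375, 0.1332]
ee_rot: [-89.1, -0.2, 78.0]
force: [-3.2, 1.0, 0.4]
finger_gap: 0.0246
```

>>> apply_moves([
  [0,0,-0.07,0],
])

```text
time: 9.95
tool_pos: [0.4979, -0.038, 0.1332]
ee_rot: [-89.1, -0.2, 78.0]
force: [-2.1, 0.7, 0.4]
finger_gap: 0.0246
```

>>> apply_moves([
  [0,0,-0.06,0],
])

```text
time: 10.05
tool_pos: [0.4999, -0.0384, 0.1331]
ee_rot: [-89.1, -0.2, 78.0]
force: [-3.1, 0.1, 0.8]
finger_gap: 0.0245
```

```bash
python3 -c "
from h import *
rel()"
```

```text
t 10.05 eye along -56.90 lat(leg,top) 2.44 z 133.14 rot [-89.09  -0.17  77.99] Fpush 3.06 lat -0.52 z 0.79 gap 24.54
```

>>> apply_moves([
  [0,0,-0.06,0],
])

```text
time: 10.15
tool_pos: [0.5018, -0.0388, 0.1331]
ee_rot: [-89.1, -0.2, 78.0]
force: [-2.4, 0.9, 0.1]
finger_gap: 0.0249
```

>>> apply_moves([
  [0,0,-0.05,0],
])

```text
time: 10.25
tool_pos: [0.5032, -0.0391, 0.133]
ee_rot: [-89.1, -0.2, 78.0]
force: [-6.5, 0.7, 1.4]
finger_gap: 0.0241
```

>>> apply_moves([
  [0,0,-0.05,0],
])

```text
time: 10.35
tool_pos: [0.5039, -0.0391, 0.1327]
ee_rot: [-88.9, -0.2, 78.0]
force: [-10.2, 3.4, 2.1]
finger_gap: 0.0246
```

>>> apply_moves([
  [0,0,-0.05,0],
])

```text
time: 10.45
tool_pos: [0.5042, -0.0391, 0.1323]
ee_rot: [-88.7, -0.2, 78.0]
force: [-10.2, 2.6, 3.7]
finger_gap: 0.0245
```

>>> apply_moves([
  [0,-0.06,-0.02,0],
])

```text
time: 10.55
tool_pos: [0.5042, -0.0391, 0.1337]
ee_rot: [-88.5, -0.2, 78.0]
force: [-4.0, 0.9, 0.8]
finger_gap: 0.0244
```

```bash
python3 -c "
from h import *
rel()"
```

```text
t 10.55 eye along -52.49 lat(leg,top) 2.62 z 133.75 rot [-88.54  -0.18  78.01] Fpush 4.12 lat 0.07 z 0.77 gap 24.44
```

>>> apply_moves([
  [0,-0.05,-0.03,0],
])

```text
time: 10.65
tool_pos: [0.5044, -0.0392, 0.1349]
ee_rot: [-88.4, -0.2, 78.0]
force: [-6.2, 1.5, 0.3]
finger_gap: 0.0248
```

```bash
python3 -c "
from h import *
rel();print(arm.state()['ft_torque'])"
```

```text
t 10.65 eye along -52.33 lat(leg,top) 2.62 z 134.88 rot [-88.39  -0.18  78.01] Fpush 6.38 lat 0.19 z 0.33 gap 24.76
[ 0.15049974  1.09001758 -0.01530201]
```

>>> apply_moves([
  [0,-0.02,-0.06,0],
])

```text
time: 10.75
tool_pos: [0.5046, -0.0392, 0.1349]
ee_rot: [-88.1, -0.2, 78.0]
force: [-12.6, 1.8, 0.6]
finger_gap: 0.0246
```

```bash
python3 -c "
from h import *
rel()
d=grab('scene');crop(d,170,150,230,195,12,'pics/s12c.png')"
```

```text
t 10.75 eye along -52.10 lat(leg,top) 2.66 z 134.85 rot [-88.1   -0.18  78.02] Fpush 12.73 lat -0.84 z 0.55 gap 24.59
```

View pics/s12c.png

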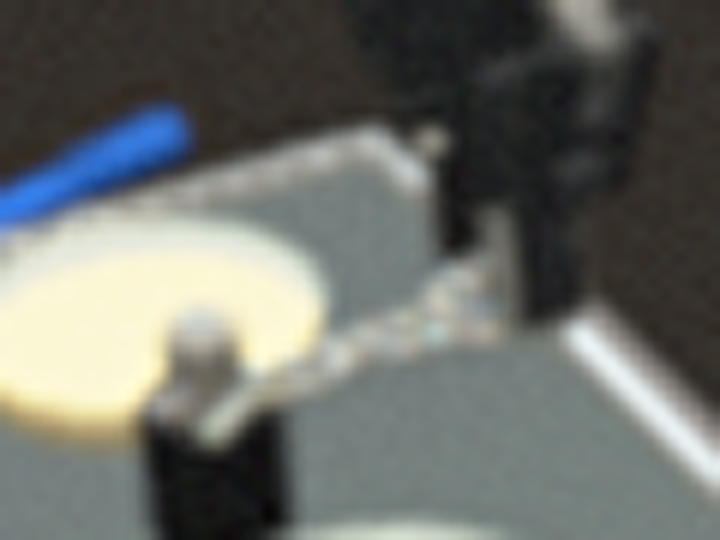

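```bash
python3 - <<'E'
from h import *
rel(); s=arm.state(); print(s['force'],s['ft_torque'])
d=grab('top');crop(d,240,90,370,205,6,'pics/t12.png')
d=grab('wrist');cv2.imwrite('pics/w12.png',d['image'])
E
```

```text
t 10.80 eye along -52.00 lat(leg,top) 2.68 z 134.81 rot [-88.09  -0.18  78.02] Fpush 9.25 lat -0.01 z 0.22 gap 24.44
[-9.05424288  1.91550663  0.22094223] [ 0.2794782   1.50561487 -0.08280534]
```

View pics/t12.png

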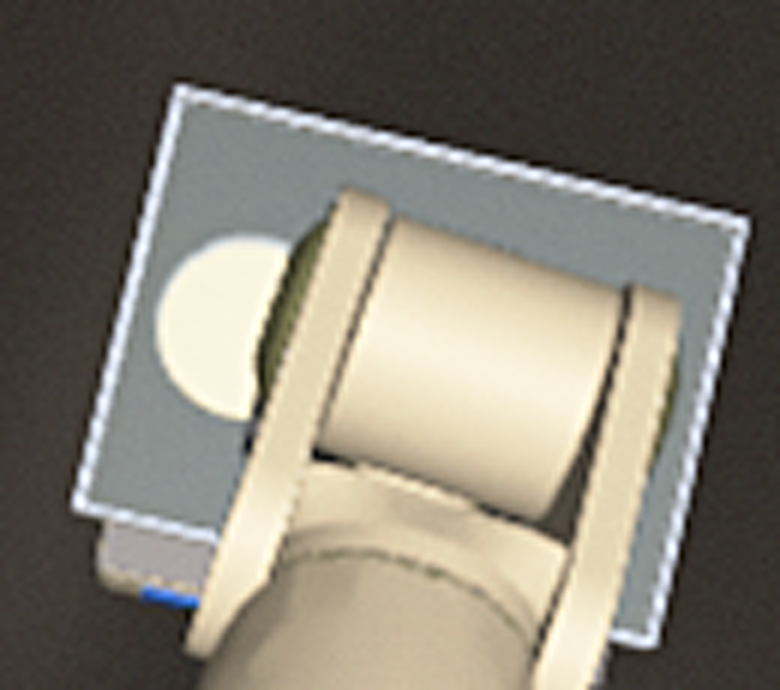

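View pics/w12.png

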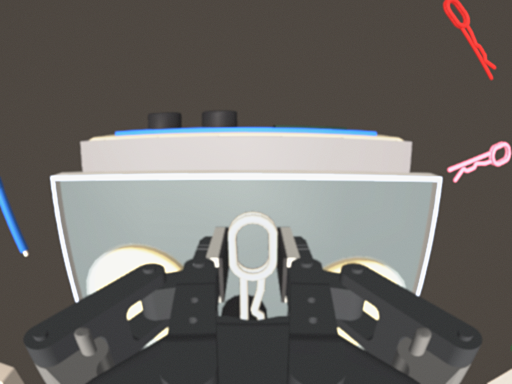

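```bash
python3 - <<'E'
from h import *
d=ld('top')
c2=lambda x,y,z:px2w(d,(x+.5)/6-.5+240,(y+.5)/6-.5+90,z)
C=np.array([c2(*p,.101) for p in((178,90),(748,222),(650,645),(78,505))])
y=np.radians(-12);u=np.array([np.cos(y),np.sin(y)]);n=np.array([-u[1],u[0]])
m=C.mean(0)[:2]-[.5539,-.0579];print('tray shift along',m@u*1e3,'lat',m@n*1e3)
d=ld('wrist'); crop(d,40,160,260,330,3.6,'pics/w12a.png'); crop(d,240,160,460,330,3.6,'pics/w12b.png'); crop(d,205,205,300,325,6,'pics/w12c.png')
E
```

```text
tray shift along 20.98305901152381 lat 0.48012166613209234
```

View pics/w12c.png

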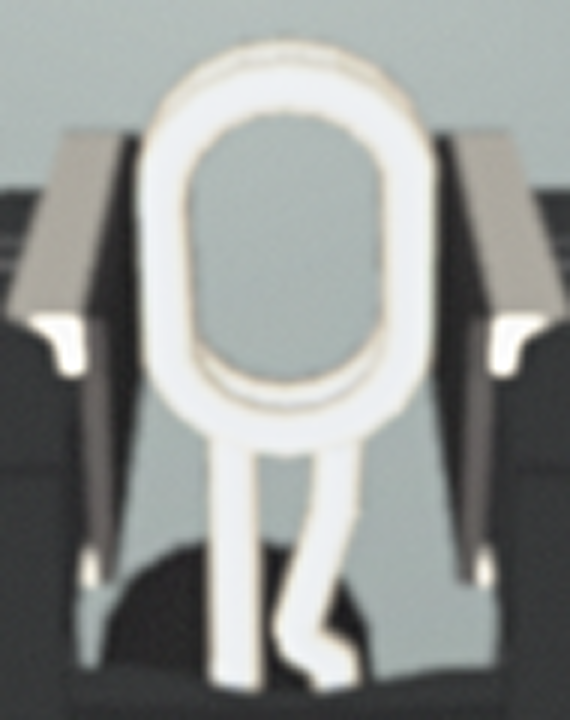

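View pics/w12a.png

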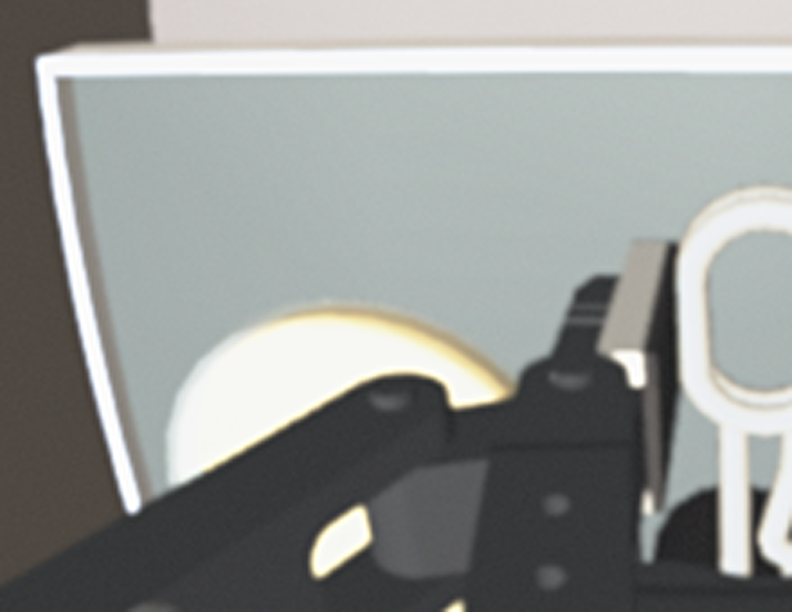

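View pics/w12b.png

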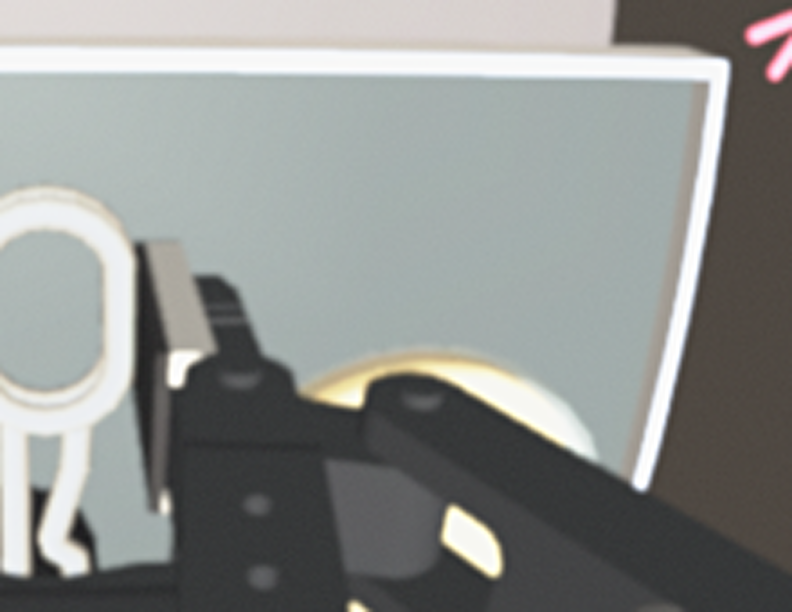

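>>> apply_moves([
  [0,-0.04,-0.05,0],
])

```text
time: 11.0
tool_pos: [0.5049, -0.0392, 0.1353]
ee_rot: [-87.9, -0.2, 78.0]
force: [-9.3, 1.7, 0.1]
finger_gap: 0.0245
```

```bash
python3 -c "
from h import *
rel()"
```

```text
t 11.00 eye along -51.87 lat(leg,top) 2.71 z 135.26 rot [-87.87  -0.18  78.02] Fpush 9.39 lat -0.30 z 0.09 gap 24.52
```

>>> apply_moves([
  [0,-0.03,-0.06,0],
])

```text
time: 11.1
tool_pos: [0.5049, -0.0392, 0.1354]
ee_rot: [-87.6, -0.2, 78.0]
force: [-11.9, 1.4, 0.8]
finger_gap: 0.0244
```

```bash
python3 -c "
from h import *
rel()"
```

```text
t 11.10 eye along -51.79 lat(leg,top) 2.71 z 135.40 rot [-87.55  -0.18  78.02] Fpush 11.92 lat -1.13 z 0.80 gap 24.37
```

```bash
python3 - <<'E'
from h import *
d=ld('scene')
y=np.radians(-12);u=np.array([np.cos(y),np.sin(y),0]);n=np.array([-u[1],u[0],0]);z=np.array([0,0,1.])
eye=np.array([.5046,-.0392,.1345+.0])
f=lambda p:((w2px(d,p)-[170,150])*12+5.5).round(0)
for t in(0,1,2.2,3):
    tr=np.radians(t); cx=np.cos(tr)*u-np.sin(tr)*z
    P=lambda x,yy:eye+cx*x*.001+n*yy*.001
    print(t,'flare end',f(P(79.5,9.3)),'hollow',f(P(53,5)),'nose',f(P(66,.4)),'eye end',f(P(-17,0)),'leg60',f(P(60,-5)))
S=np.array([.5545,-.0555,0])
for a in(19,20,21,22,24):
    print(a,'stud top',f(S+u*a*.001+z*.151),'hub top',f(S+u*a*.001+z*.128),'hub left/right bottom',f(S+u*a*.001+z*.095))
E
```

```text
0 flare end [209. 423.] hollow [310. 380.] nose [249. 387.] eye end [575. 285.] leg60 [263. 369.]
1 flare end [210. 428.] hollow [310. 383.] nose [249. 391.] eye end [575. 284.] leg60 [264. 372.]
2.2 flare end [211. 434.] hollow [311. 387.] nose [250. 396.] eye end [575. 282.] leg60 [265. 377.]
3 flare end [212. 438.] hollow [311. 390.] nose [251. 400.] eye end [575. 282.] leg60 [265. 380.]
19 stud top [209. 320.] hub top [220. 406.] hub left/right bottom [234. 525.]
20 stud top [205. 321.] hub top [216. 407.] hub left/right bottom [230. 526.]
21 stud top [201. 322.] hub top [212. 408.] hub left/right bottom [226. 528.]
22 stud top [197. 323.] hub top [208. 409.] hub left/right bottom [222. 529.]
24 stud top [189. 326.] hub top [199. 412.] hub left/right bottom [214. 532.]
```

>>> apply_moves([
  [0,0,0.1,0],
  [0,0,0.15,0],
  [0,0,0.15,0],
])

```text
time: 11.4
tool_pos: [0.4943, -0.0373, 0.1361]
ee_rot: [-87.8, -0.2, 78.0]
force: [1.0, 0.2, -1.2]
finger_gap: 0.0245
```

```bash
python3 -c "
from h import *
rel()"
```

```text
t 11.40 eye along -62.60 lat(leg,top) 2.36 z 136.15 rot [-87.8   -0.15  78.  ] Fpush -0.92 lat 0.40 z -1.20 gap 24.5
```

>>> apply_moves([
  [0,0,0.2,0],
  [0,0,0.2,0],
  [0,0,0.2,0],
  [0,0,0.2,0],
  [0,0,0.2,0],
  [0,0,0.2,0],
  [0,0,0,0],
])

```text
time: 12.1
tool_pos: [0.4554, -0.0289, 0.138]
ee_rot: [-87.9, -0.2, 78.0]
force: [-1.2, 0.6, 0.1]
finger_gap: 0.0247
```

```bash
python3 -c "
from h import *
rel()
d=grab('scene');crop(d,170,140,245,200,10,'pics/s13c.png')"
```

```text
t 12.10 eye along -102.37 lat(leg,top) 2.47 z 137.97 rot [-87.87  -0.15  78.  ] Fpush 1.25 lat 0.33 z 0.07 gap 24.67
```

View pics/s13c.png

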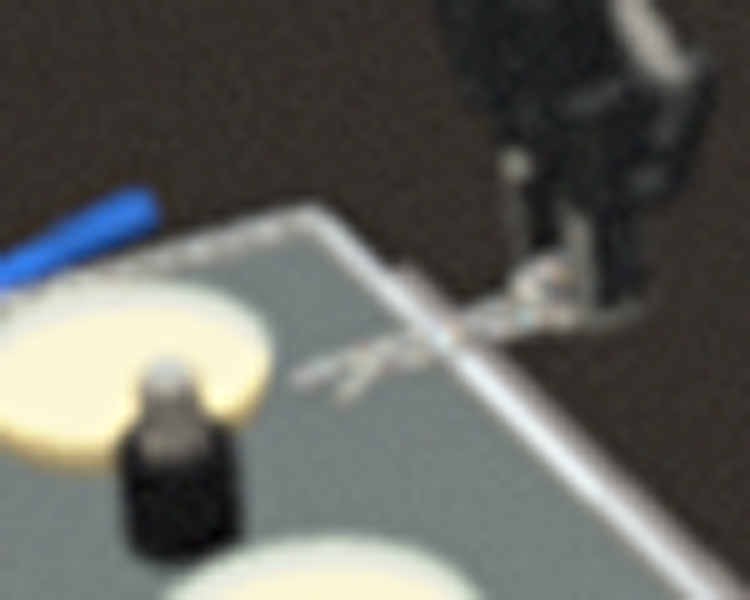

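```bash
python3 - <<'E'
from h import *
d=ld('scene')
y=np.radians(-12);n0=None
eye=np.array([.4554,-.0289,.138])
f=lambda p:((w2px(d,p)-[170,140])*10+4.5).round(0)
z=np.array([0,0,1.])
for yw in(-12,-10,-14):
  y=np.radians(yw);u=np.array([np.cos(y),np.sin(y),0]);n=np.array([-u[1],u[0],0])
  for t in(0,2.5):
    tr=np.radians(t); cx=np.cos(tr)*u-np.sin(tr)*z
    P=lambda x,yy:eye+cx*x*.001+n*yy*.001-z*.0004
    print(yw,t,'tip',f(P(85,-5)),'flare end',f(P(79.5,9.3)),'eye end',f(P(-17,0)))
E
```

```text
-12 0 tip [303. 371.] flare end [343. 389.] eye end [634. 279.]
-12 2.5 tip [304. 383.] flare end [345. 400.] eye end [634. 277.]
-10 0 tip [307. 376.] flare end [349. 393.] eye end [633. 278.]
-10 2.5 tip [308. 388.] flare end [350. 404.] eye end [633. 276.]
-14 0 tip [299. 366.] flare end [338. 385.] eye end [635. 280.]
-14 2.5 tip [300. 377.] flare end [339. 395.] eye end [635. 278.]
```

>>> apply_moves([
  [0,-0.3,0.3,0],
  [0,-1,0,0],
  [0,-1,0,0],
  [0,-1,0,0],
  [0,0,0,0],
  [0,0,0,0],
])

```text
time: 12.75
tool_pos: [0.4507, -0.0284, 0.2404]
ee_rot: [-87.8, -0.2, 78.0]
force: [-1.4, -0.2, -1.1]
finger_gap: 0.0249
```

>>> apply_moves([
  [0,1,0,0],
  [0,1,0,0],
  [0,1,0,0],
  [0,0,0,0],
  [0,0,0,0],
])

```text
time: 13.25
tool_pos: [0.4467, -0.0273, 0.1455]
ee_rot: [-87.7, -0.2, 78.0]
force: [-0.1, -0.2, -0.9]
finger_gap: 0.0245
```

```bash
python3 -c "
from h import *
rel()"
```

```text
t 13.25 eye along -111.25 lat(leg,top) 2.25 z 145.47 rot [-87.69  -0.18  77.97] Fpush 0.06 lat -0.24 z -0.94 gap 24.52
```

>>> apply_moves([
  [0,-0.8,0,0],
  [0,-0.8,0,0],
  [1,0,0,0],
  [1,0,0,0],
  [1,0,0,0],
  [1,0,0,0],
  [0,0,0,0],
])

```text
time: 13.95
tool_pos: [0.4778, 0.0927, 0.2054]
ee_rot: [-88.4, -0.3, 77.8]
force: [-0.2, 0.6, 0.3]
finger_gap: 0.0248
```

>>> apply_moves([
  [-0.5,0,0,0],
  [-0.5,0,0,0],
  [-0.5,0,0,0],
  [-0.5,0,0,0],
  [-0.5,0,0,0],
  [-0.5,0,0,0],
  [-0.5,0,0,0],
  [0,0,0,0],
])

```text
time: 14.75
tool_pos: [0.4532, -0.0241, 0.2112]
ee_rot: [-88.9, -0.1, 77.5]
force: [0.7, 0.6, -0.4]
finger_gap: 0.0246
```

>>> apply_moves([
  [1,0,0,0],
  [1,0,0,0],
  [1,0,0,0],
  [1,0,0,0],
  [0,0,0,0],
])

```text
time: 15.25
tool_pos: [0.4801, 0.0925, 0.2142]
ee_rot: [-89.1, -0.1, 77.0]
force: [-0.5, -0.0, -0.7]
finger_gap: 0.0244
```

>>> apply_moves([
  [-0.5,0,0,0],
  [-0.5,0,0,0],
  [-0.5,0,0,0],
  [-0.5,0,0,0],
  [-0.5,0,0,0],
  [-0.5,0,0,0],
  [-0.5,0,0,0],
  [0,0,0,0],
])

```text
time: 16.05
tool_pos: [0.4512, -0.0257, 0.216]
ee_rot: [-89.2, 0.1, 76.5]
force: [0.2, -0.5, -0.4]
finger_gap: 0.0245
```

>>> apply_moves([
  [1,0,0,0],
  [1,0,0,0],
  [1,0,0,0],
  [1,0,0,0],
  [0,0,0,0],
])

```text
time: 16.55
tool_pos: [0.4792, 0.0897, 0.2169]
ee_rot: [-89.3, 0.1, 76.0]
force: [0.7, -0.5, -1.0]
finger_gap: 0.0244
```

>>> apply_moves([
  [-0.5,0,0,0],
  [-0.5,0,0,0],
  [-0.5,0,0,0],
  [-0.5,0,0,0],
  [-0.5,0,0,0],
  [-0.5,0,0,0],
  [-0.5,0,0,0],
  [0,0,0,0],
])

```text
time: 17.35
tool_pos: [0.4473, -0.0284, 0.2178]
ee_rot: [-89.3, 0.3, 75.5]
force: [-0.1, -0.5, -0.3]
finger_gap: 0.0243
```

```bash
python3 -c "
from h import *
rel()"
```

```text
t 17.35 eye along -110.37 lat(leg,top) 1.28 z 217.75 rot [-89.25   0.3   75.46] Fpush 0.01 lat -0.52 z -0.30 gap 24.28
```

>>> apply_moves([
  [0,0.5,0,-0.42],
  [0,0.7,0,0],
  [0,0.6,0,0],
  [0,0.4,0,0],
  [0,0,0,0],
  [0,0,0,0],
])

```text
time: 17.95
tool_pos: [0.4443, -0.0333, 0.1511]
ee_rot: [-89.4, 0.3, 77.6]
force: [0.3, 1.0, -1.0]
finger_gap: 0.0244
```

```bash
python3 -c "
from h import *
rel()"
```

```text
t 17.95 eye along -112.34 lat(leg,top) -4.16 z 151.09 rot [-89.38   0.3   77.63] Fpush -0.06 lat 1.01 z -1.02 gap 24.42
```

>>> apply_moves([
  [0.2,0.3,0,-0.06],
  [0,0.2,0,0],
  [0,0,0,0],
  [0,0,0,0],
])

```text
time: 18.35
tool_pos: [0.446, -0.0274, 0.1363]
ee_rot: [-89.5, 0.3, 78.0]
force: [0.1, 0.2, 0.6]
finger_gap: 0.0245
```

```bash
python3 -c "
from h import *
rel()"
```

```text
t 18.35 eye along -111.94 lat(leg,top) 2.00 z 136.33 rot [-89.53   0.31  78.01] Fpush -0.06 lat 0.25 z 0.55 gap 24.51
```

>>> apply_moves([
  [0.01,0.04,-0.1,0],
  [0,0,-0.2,0],
  [0,0,-0.2,0],
  [0,0,-0.2,0],
  [0,0,-0.2,0],
])

```text
time: 18.85
tool_pos: [0.4749, -0.0333, 0.1355]
ee_rot: [-89.6, 0.3, 78.0]
force: [0.4, -0.4, -0.7]
finger_gap: 0.0244
```

```bash
python3 -c "
from h import *
rel()"
```

```text
t 18.85 eye along -82.43 lat(leg,top) 2.26 z 135.46 rot [-89.61   0.32  78.01] Fpush -0.44 lat -0.32 z -0.72 gap 24.44
```

>>> apply_moves([
  [0,0.02,-0.15,0],
  [0,0,-0.15,0],
  [0,0,-0.15,0],
  [0,0,-0.15,0],
])

```text
time: 19.25
tool_pos: [0.4944, -0.0374, 0.1345]
ee_rot: [-89.6, 0.3, 78.0]
force: [0.6, -0.2, 0.7]
finger_gap: 0.0246
```

```bash
python3 -c "
from h import *
rel()"
```

```text
t 19.25 eye along -62.46 lat(leg,top) 2.23 z 134.50 rot [-89.6    0.32  78.01] Fpush -0.61 lat -0.10 z 0.71 gap 24.64
```

Leg is entering (tip ≈ +23.5 mm, stud ≈ +21). Continue to flare contact.

>>> apply_moves([
  [0,0,-0.1,0],
  [0,0,-0.07,0],
])

```text
time: 19.45
tool_pos: [0.5, -0.0387, 0.1344]
ee_rot: [-89.6, 0.3, 78.0]
force: [-0.0, -0.4, -1.1]
finger_gap: 0.0245
```

```bash
python3 -c "
from h import *
rel()
d=grab('scene');rel()"
```

```text
t 19.45 eye along -56.71 lat(leg,top) 2.20 z 134.39 rot [-89.6    0.32  78.01] Fpush -0.07 lat -0.38 z -1.12 gap 24.46
t 19.50 eye along -56.48 lat(leg,top) 2.18 z 134.42 rot [-89.62   0.32  78.01] Fpush -0.78 lat 0.27 z -0.44 gap 24.43
```

>>> apply_moves([
  [0,0,-0.06,0],
])

```text
time: 19.6
tool_pos: [0.5018, -0.039, 0.1344]
ee_rot: [-89.6, 0.3, 78.0]
force: [-1.4, 1.2, -0.5]
finger_gap: 0.0247
```

```bash
python3 -c "
from h import *
rel()
d=grab('scene');rel()"
```

```text
t 19.60 eye along -54.87 lat(leg,top) 2.24 z 134.36 rot [-89.58   0.32  78.01] Fpush 1.61 lat 0.91 z -0.54 gap 24.7
t 19.65 eye along -54.61 lat(leg,top) 2.27 z 134.36 rot [-89.59   0.31  78.01] Fpush 0.33 lat 0.84 z 0.33 gap 24.74
```

>>> apply_moves([
  [0,0,-0.06,0],
])

```text
time: 19.75
tool_pos: [0.5031, -0.0391, 0.1341]
ee_rot: [-89.5, 0.3, 78.0]
force: [-5.9, 0.3, -0.5]
finger_gap: 0.0246
```

```bash
python3 -c "
from h import *
rel()
d=grab('scene');rel()"
```

```text
t 19.75 eye along -53.57 lat(leg,top) 2.42 z 134.10 rot [-89.46   0.3   78.02] Fpush 5.86 lat -0.89 z -0.54 gap 24.56
t 19.80 eye along -53.30 lat(leg,top) 2.40 z 134.07 rot [-89.48   0.3   78.02] Fpush 2.94 lat 0.64 z -0.21 gap 24.54
```

>>> apply_moves([
  [0,0,-0.06,0],
])

```text
time: 19.9
tool_pos: [0.504, -0.0392, 0.1337]
ee_rot: [-89.3, 0.3, 78.0]
force: [-8.2, 2.1, 0.3]
finger_gap: 0.0245
```

```bash
python3 -c "
from h import *
rel()
d=grab('scene');rel()"
```

```text
t 19.90 eye along -52.69 lat(leg,top) 2.54 z 133.66 rot [-89.28   0.29  78.03] Fpush 8.49 lat 0.39 z 0.33 gap 24.51
t 19.95 eye along -52.52 lat(leg,top) 2.52 z 133.61 rot [-89.28   0.29  78.02] Fpush 5.79 lat -0.48 z 0.73 gap 24.58
```

>>> apply_moves([
  [0,-0.01,-0.07,0],
])

```text
time: 20.05
tool_pos: [0.5046, -0.0392, 0.1333]
ee_rot: [-89.0, 0.3, 78.0]
force: [-11.3, 2.4, 1.6]
finger_gap: 0.0249
```

```bash
python3 -c "
from h import *
rel()
d=grab('scene');rel()"
```

```text
t 20.05 eye along -52.09 lat(leg,top) 2.61 z 133.35 rot [-89.     0.28  78.03] Fpush 11.54 lat -0.01 z 1.57 gap 24.92
t 20.10 eye along -51.97 lat(leg,top) 2.63 z 133.27 rot [-88.98   0.28  78.03] Fpush 8.10 lat 0.39 z 1.35 gap 24.48
```

>>> apply_moves([
  [0,-0.05,-0.07,0],
])

```text
time: 20.2
tool_pos: [0.5049, -0.0392, 0.134]
ee_rot: [-88.7, 0.3, 78.0]
force: [-10.5, 2.3, 0.5]
finger_gap: 0.0247
```

```bash
python3 -c "
from h import *
rel()
d=grab('scene');rel();d=grab('top');rel()"
```

```text
t 20.20 eye along -51.81 lat(leg,top) 2.73 z 134.01 rot [-88.65   0.28  78.04] Fpush 10.71 lat 0.04 z 0.49 gap 24.7
t 20.25 eye along -51.72 lat(leg,top) 2.69 z 134.11 rot [-88.63   0.28  78.04] Fpush 10.12 lat -0.91 z 1.24 gap 24.37
t 20.30 eye along -51.65 lat(leg,top) 2.72 z 134.09 rot [-88.66   0.28  78.04] Fpush 9.15 lat -0.89 z 1.38 gap 24.44
```

>>> apply_moves([
  [0,-0.04,-0.09,0],
])

```text
time: 20.4
tool_pos: [0.5053, -0.0392, 0.1344]
ee_rot: [-88.2, 0.3, 78.0]
force: [-12.9, 2.7, 1.1]
finger_gap: 0.0245
```

```bash
python3 -c "
from h import *
rel()
d=grab('scene');rel();crop(d,170,150,230,195,12,'pics/s14c.png');d=grab('wrist');rel();crop(d,205,205,300,325,6,'pics/w14c.png')"
```

```text
t 20.40 eye along -51.41 lat(leg,top) 2.78 z 134.35 rot [-88.25   0.28  78.05] Fpush 13.16 lat -0.02 z 1.13 gap 24.51
t 20.45 eye along -51.08 lat(leg,top) 2.78 z 134.44 rot [-88.26   0.28  78.04] Fpush 10.51 lat -0.12 z 1.41 gap 24.74
t 20.50 eye along -50.84 lat(leg,top) 2.77 z 134.47 rot [-88.33   0.28  78.04] Fpush 8.99 lat -0.57 z 0.55 gap 24.51
```

View pics/s14c.png

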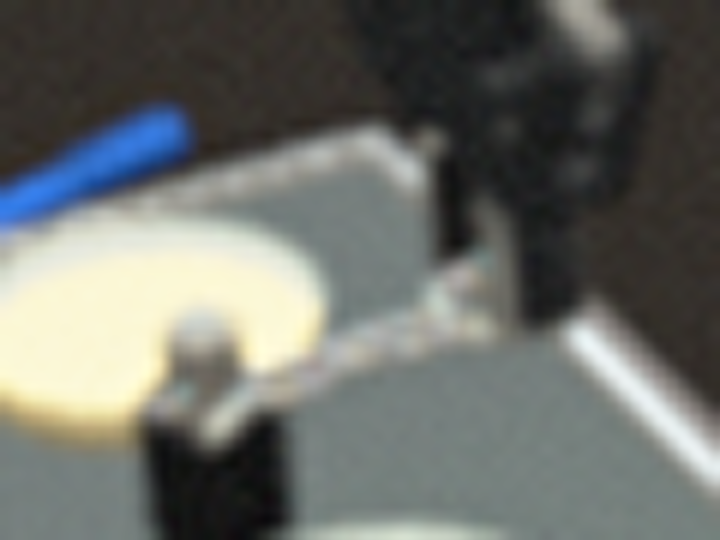

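View pics/w14c.png

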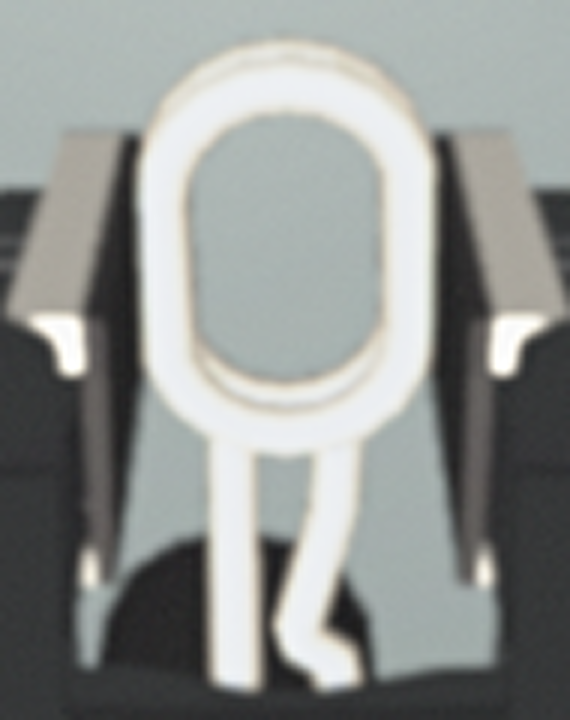

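>>> apply_moves([
  [0,-0.03,-0.09,0],
])

```text
time: 20.6
tool_pos: [0.5063, -0.0393, 0.1345]
ee_rot: [-87.9, 0.3, 78.1]
force: [-12.7, 2.2, 1.1]
finger_gap: 0.0244
```

```bash
cat > hold.py <<'E'
from h import *
rel()
for i in range(4): arm.get_image('wrist')
rel()
E
python3 hold.py
```

```text
t 20.60 eye along -50.46 lat(leg,top) 2.83 z 134.53 rot [-87.94   0.28  78.05] Fpush 12.90 lat -0.54 z 1.09 gap 24.45
t 20.80 eye along -50.23 lat(leg,top) 2.83 z 134.55 rot [-87.97   0.28  78.05] Fpush 11.87 lat -1.27 z 1.54 gap 24.74
```

>>> apply_moves([
  [-0.02,-0.07,-0.09,0],
])

```text
time: 20.9
tool_pos: [0.5068, -0.0398, 0.1357]
ee_rot: [-87.6, 0.3, 78.1]
force: [-10.5, 2.6, 0.3]
finger_gap: 0.0245
```

```bash
python3 hold.py
```

```text
t 20.90 eye along -49.89 lat(leg,top) 2.51 z 135.67 rot [-87.57   0.25  78.06] Fpush 10.86 lat 0.39 z 0.28 gap 24.54
t 21.10 eye along -49.52 lat(leg,top) 2.56 z 135.77 rot [-87.62   0.25  78.07] Fpush 10.64 lat 1.33 z 0.47 gap 24.55
```

>>> apply_moves([
  [-0.02,-0.05,-0.09,0],
])

```text
time: 21.2
tool_pos: [0.5073, -0.04, 0.1362]
ee_rot: [-87.2, 0.2, 78.1]
force: [-12.2, 4.4, 0.1]
finger_gap: 0.0246
```

```bash
python3 hold.py
```

```text
t 21.20 eye along -49.36 lat(leg,top) 2.41 z 136.24 rot [-87.2    0.21  78.09] Fpush 12.84 lat 1.74 z 0.08 gap 24.56
t 21.40 eye along -48.58 lat(leg,top) 2.38 z 136.39 rot [-87.31   0.2   78.08] Fpush 8.39 lat 2.17 z 0.04 gap 24.61
```

>>> apply_moves([
  [0.02,-0.04,-0.09,0],
])

```text
time: 21.5
tool_pos: [0.5086, -0.0396, 0.1367]
ee_rot: [-86.9, 0.2, 78.1]
force: [-12.2, -0.5, 1.0]
finger_gap: 0.0247
```

```bash
python3 hold.py
```

```text
t 21.50 eye along -48.09 lat(leg,top) 3.07 z 136.65 rot [-86.94   0.21  78.1 ] Fpush 11.80 lat -3.01 z 1.05 gap 24.67
t 21.70 eye along -47.80 lat(leg,top) 2.94 z 136.68 rot [-86.98   0.22  78.09] Fpush 10.11 lat -1.29 z 0.31 gap 24.7
```

>>> apply_moves([
  [-0.03,-0.04,-0.09,0],
])

```text
time: 21.8
tool_pos: [0.5093, -0.0405, 0.1369]
ee_rot: [-86.6, 0.2, 78.1]
force: [-9.1, 4.7, 1.1]
finger_gap: 0.0242
```

```bash
python3 hold.py
```

```text
t 21.80 eye along -47.29 lat(leg,top) 2.37 z 136.93 rot [-86.6    0.19  78.1 ] Fpush 9.84 lat 2.69 z 1.08 gap 24.15
t 22.00 eye along -46.71 lat(leg,top) 2.40 z 137.07 rot [-86.69   0.18  78.1 ] Fpush 9.78 lat 2.20 z 1.10 gap 24.37
```

>>> apply_moves([
  [-0.01,-0.04,-0.09,0],
])

```text
time: 22.1
tool_pos: [0.5104, -0.0406, 0.1373]
ee_rot: [-86.3, 0.2, 78.1]
force: [-11.6, 2.9, 0.2]
finger_gap: 0.0248
```

```bash
python3 hold.py
```

```text
t 22.10 eye along -46.19 lat(leg,top) 2.50 z 137.35 rot [-86.32   0.15  78.13] Fpush 11.97 lat 0.44 z 0.16 gap 24.78
t 22.30 eye along -45.34 lat(leg,top) 2.47 z 137.53 rot [-86.46   0.15  78.12] Fpush 6.86 lat 1.12 z 0.19 gap 25.04
```

>>> apply_moves([
  [-0.01,-0.04,-0.08,0],
])

```text
time: 22.4
tool_pos: [0.5118, -0.0409, 0.1379]
ee_rot: [-86.1, 0.1, 78.1]
force: [-8.5, 2.8, 0.5]
finger_gap: 0.0247
```

```bash
python3 hold.py
```

```text
t 22.40 eye along -44.76 lat(leg,top) 2.48 z 137.86 rot [-86.14   0.12  78.14] Fpush 8.94 lat 1.01 z 0.47 gap 24.65
t 22.60 eye along -44.02 lat(leg,top) 2.45 z 138.02 rot [-86.26   0.12  78.13] Fpush 5.62 lat 0.29 z -0.87 gap 24.42
```

>>> apply_moves([
  [-0.01,-0.03,-0.08,0],
])

```text
time: 22.7
tool_pos: [0.5132, -0.0412, 0.1381]
ee_rot: [-86.0, 0.1, 78.2]
force: [-7.0, 3.0, -1.2]
finger_gap: 0.0245
```

```bash
python3 hold.py
```

```text
t 22.70 eye along -43.32 lat(leg,top) 2.48 z 138.11 rot [-85.96   0.1   78.16] Fpush 7.51 lat 1.52 z -1.20 gap 24.54
t 22.90 eye along -42.39 lat(leg,top) 2.46 z 138.37 rot [-86.11   0.09  78.15] Fpush 5.02 lat 0.82 z -0.51 gap 24.36
```

>>> apply_moves([
  [0,0,-0.06,0],
])

```text
time: 23.0
tool_pos: [0.5148, -0.0414, 0.138]
ee_rot: [-85.9, 0.1, 78.2]
force: [-8.4, 0.4, 1.1]
finger_gap: 0.0245
```

```bash
python3 hold.py
```

```text
t 23.00 eye along -41.69 lat(leg,top) 2.58 z 137.96 rot [-85.94   0.09  78.16] Fpush 8.25 lat -1.39 z 1.12 gap 24.5
t 23.20 eye along -41.33 lat(leg,top) 2.54 z 138.02 rot [-85.99   0.09  78.15] Fpush 7.03 lat 1.00 z 1.23 gap 24.12
```

>>> apply_moves([
  [0,0,-0.06,0],
])

```text
time: 23.3
tool_pos: [0.516, -0.0417, 0.1377]
ee_rot: [-85.8, 0.1, 78.2]
force: [-7.1, 2.2, 1.9]
finger_gap: 0.0247
```

```bash
python3 hold.py
```

```text
t 23.30 eye along -40.48 lat(leg,top) 2.56 z 137.72 rot [-85.84   0.09  78.16] Fpush 7.38 lat 0.65 z 1.94 gap 24.75
t 23.50 eye along -39.69 lat(leg,top) 2.54 z 137.82 rot [-85.96   0.09  78.15] Fpush 3.45 lat 0.12 z -0.76 gap 24.52
```

>>> apply_moves([
  [0,-0.02,-0.05,0],
])

```text
time: 23.6
tool_pos: [0.5173, -0.042, 0.138]
ee_rot: [-85.8, 0.1, 78.2]
force: [-7.7, 1.3, -0.3]
finger_gap: 0.0244
```

```bash
python3 hold.py; python3 -c "
from h import *
d=grab('scene');crop(d,170,150,230,195,12,'pics/s15c.png')"
```

```text
t 23.60 eye along -39.16 lat(leg,top) 2.57 z 138.00 rot [-85.79   0.09  78.16] Fpush 7.77 lat -0.28 z -0.26 gap 24.39
t 23.80 eye along -38.55 lat(leg,top) 2.51 z 138.10 rot [-85.89   0.09  78.16] Fpush 4.09 lat 0.47 z -0.45 gap 24.27
```

View pics/s15c.png

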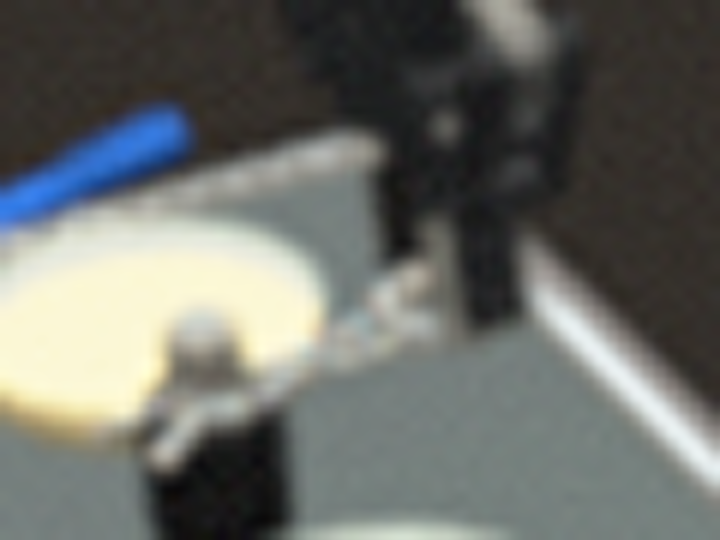

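>>> apply_moves([
  [0,-0.01,-0.05,0],
])

```text
time: 23.95
tool_pos: [0.5192, -0.0424, 0.1382]
ee_rot: [-85.9, 0.1, 78.2]
force: [-4.7, 1.1, -0.1]
finger_gap: 0.0241
```

```bash
python3 hold.py
```

```text
t 23.95 eye along -37.17 lat(leg,top) 2.50 z 138.23 rot [-85.87   0.09  78.16] Fpush 4.83 lat 0.06 z -0.10 gap 24.06
t 24.15 eye along -36.28 lat(leg,top) 2.46 z 138.50 rot [-86.02   0.1   78.15] Fpush -0.77 lat 0.42 z -2.14 gap 24.36
```

>>> apply_moves([
  [0,-0.01,-0.05,0],
])

```text
time: 24.25
tool_pos: [0.5215, -0.043, 0.1387]
ee_rot: [-86.0, 0.1, 78.1]
force: [-4.3, 1.2, -0.3]
finger_gap: 0.0246
```

```bash
python3 hold.py
```

```text
t 24.25 eye along -34.84 lat(leg,top) 2.41 z 138.67 rot [-86.     0.1   78.15] Fpush 4.48 lat 0.24 z -0.32 gap 24.62
t 24.45 eye along -34.60 lat(leg,top) 2.42 z 138.67 rot [-86.04   0.1   78.14] Fpush 0.91 lat 0.24 z -2.06 gap 24.9
```

>>> apply_moves([
  [0,0.04,0,0],
])

```text
time: 24.55
tool_pos: [0.5217, -0.0431, 0.1376]
ee_rot: [-86.1, 0.1, 78.1]
force: [-3.3, 0.7, 1.0]
finger_gap: 0.0246
```

```bash
python3 hold.py; python3 -c "
from h import *
d=grab('scene');crop(d,170,150,230,195,12,'pics/s16c.png');crop(d,120,110,270,270,4,'pics/s16.png')
d=grab('wrist');crop(d,205,205,300,325,6,'pics/w16c.png')
d=grab('top');crop(d,240,90,370,205,6,'pics/t16.png')"
```

```text
t 24.55 eye along -34.58 lat(leg,top) 2.41 z 137.60 rot [-86.06   0.1   78.15] Fpush 3.35 lat -0.04 z 1.04 gap 24.6
t 24.75 eye along -34.57 lat(leg,top) 2.44 z 137.66 rot [-86.07   0.1   78.15] Fpush 2.90 lat 0.51 z 0.65 gap 24.45
```

View pics/s16c.png

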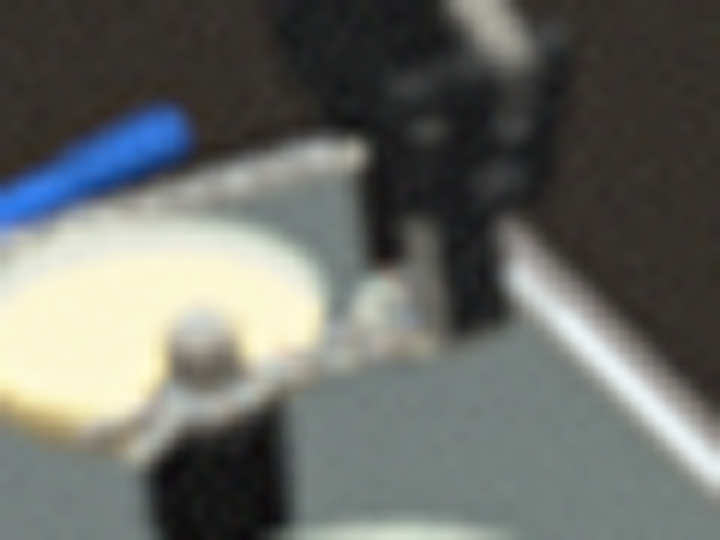

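View pics/w16c.png

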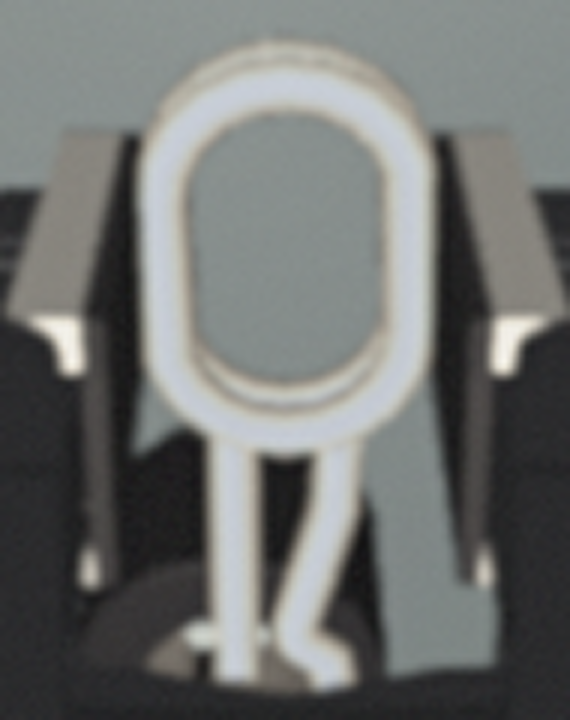

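View pics/t16.png

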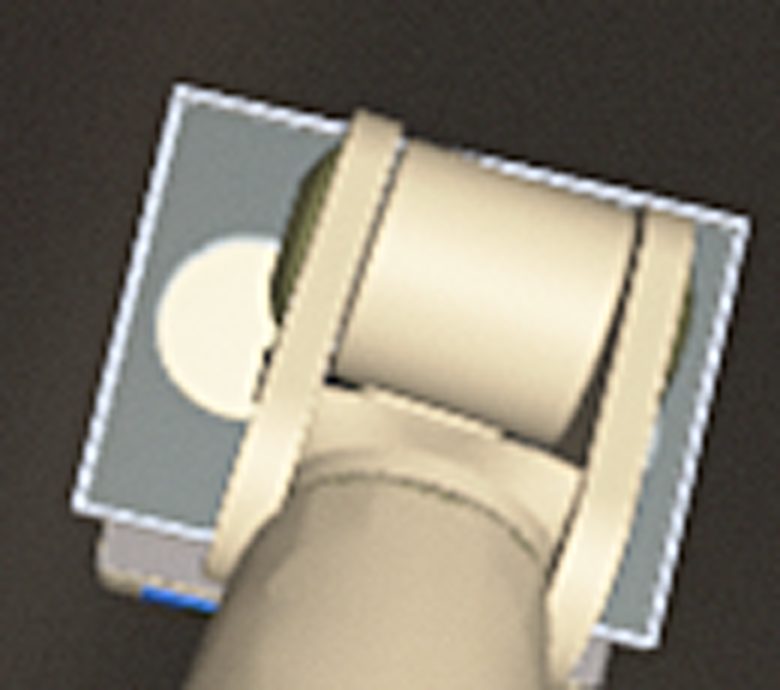

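>>> apply_moves([
  [0,0,-0.03,0],
])

```text
time: 25.0
tool_pos: [0.5223, -0.0432, 0.1375]
ee_rot: [-86.0, 0.1, 78.2]
force: [-3.9, 0.6, 0.8]
finger_gap: 0.0246
```

```bash
python3 hold.py
```

```text
t 25.00 eye along -33.95 lat(leg,top) 2.44 z 137.55 rot [-86.02   0.1   78.15] Fpush 3.91 lat -0.26 z 0.82 gap 24.63
t 25.20 eye along -33.71 lat(leg,top) 2.44 z 137.48 rot [-86.05   0.1   78.15] Fpush 2.86 lat -0.02 z 0.60 gap 24.78
```

>>> apply_moves([
  [0,0,0,0],
  [0,0,0,0],
  [0,0,0,0],
  [0,0,0,0],
], fingers=120)

```text
time: 25.6
tool_pos: [0.5239, -0.0436, 0.1379]
ee_rot: [-86.3, 0.1, 78.1]
force: [-0.6, 0.2, 0.2]
finger_gap: 0.0452
```

```bash
python3 -c "
from h import *
rel()
d=grab('scene');crop(d,170,150,230,195,12,'pics/s17c.png')
d=grab('wrist');crop(d,155,205,355,325,4,'pics/w17c.png')"
```

```text
t 25.60 eye along -32.30 lat(leg,top) 2.30 z 137.89 rot [-86.29   0.11  78.14] Fpush 0.63 lat 0.10 z 0.22 gap 45.16
```

View pics/s17c.png

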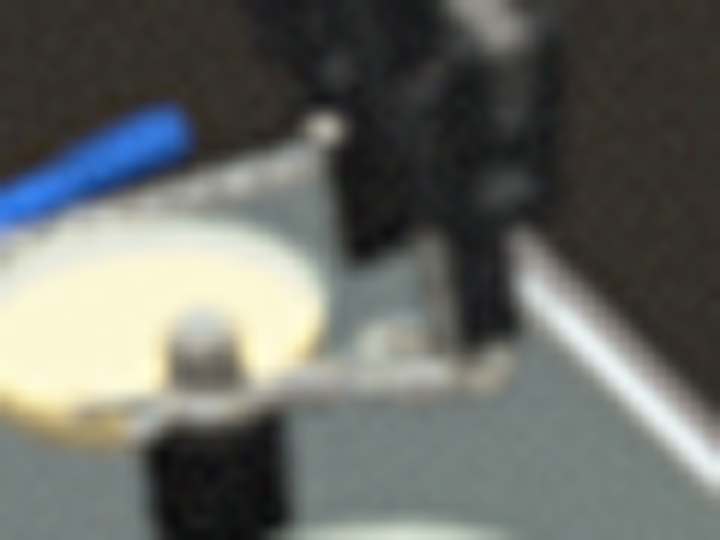

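View pics/w17c.png

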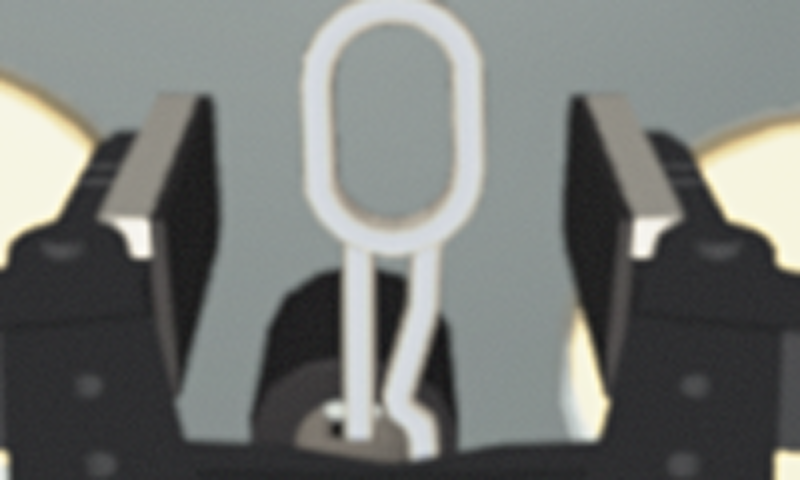

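>>> apply_moves([
  [0,-0.3,0,0],
  [0,-0.6,0,0],
  [0,-0.8,0,0],
  [0,-1,0,0],
  [0,-1,0.3,0],
  [0,-0.5,1,0],
  [0,0,1,0],
  [0,0,1,0],
])

```text
time: 26.5
tool_pos: [0.4346, -0.0249, 0.279]
ee_rot: [-86.5, 0.1, 78.1]
force: [-0.1, -0.1, 1.1]
finger_gap: 0.0452
```

>>> apply_moves([
  [0,0,1,0],
  [0,0,1,0],
  [0,0,1,0],
  [0,0,1,0],
  [0,0,0.5,0],
  [0,0,0,0],
  [0,0,0,0],
])

```text
time: 27.2
tool_pos: [0.2957, 0.0047, 0.2924]
ee_rot: [-87.1, 0.2, 78.1]
force: [1.0, 0.5, 1.0]
finger_gap: 0.0455
```

```bash
python3 -c "
from h import *
rel()
d=grab('scene');crop(d,150,130,260,240,6,'pics/s18.png')
d=grab('top');crop(d,240,90,370,205,6,'pics/t18.png')
d=grab('wrist');cv2.imwrite('pics/w18.png',d['image'])"
```

```text
t 27.20 eye along -265.58 lat(leg,top) 2.18 z 292.37 rot [-87.07   0.23  78.12] Fpush -0.91 lat 0.69 z 0.98 gap 45.5
```

View pics/s18.png

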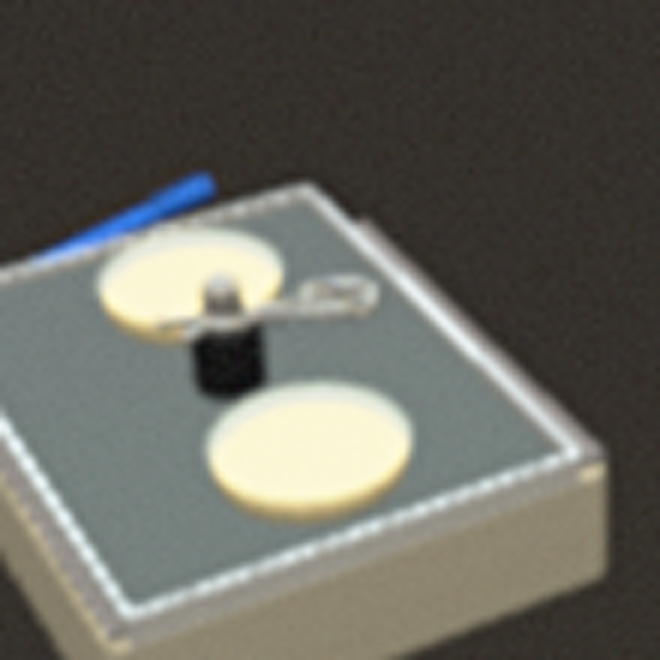

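View pics/t18.png

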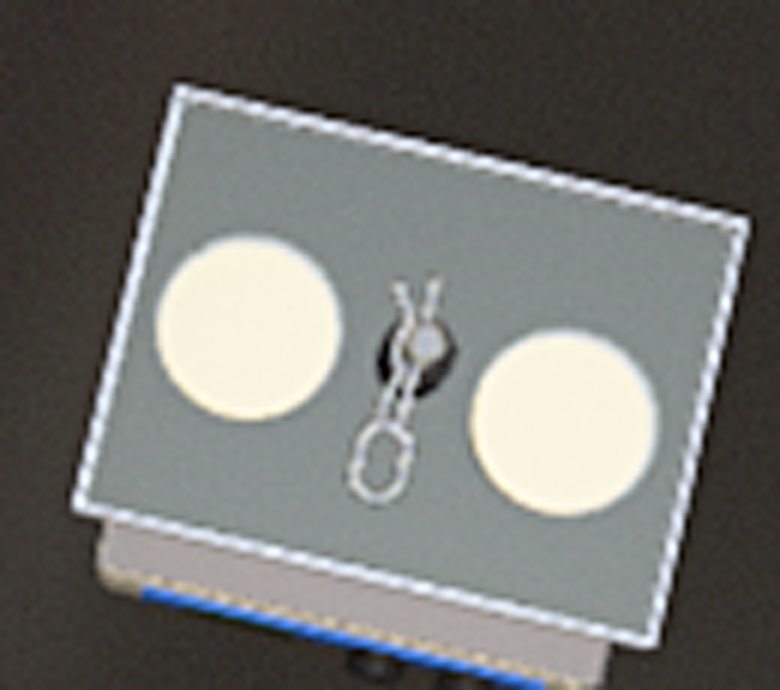

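View pics/w18.png

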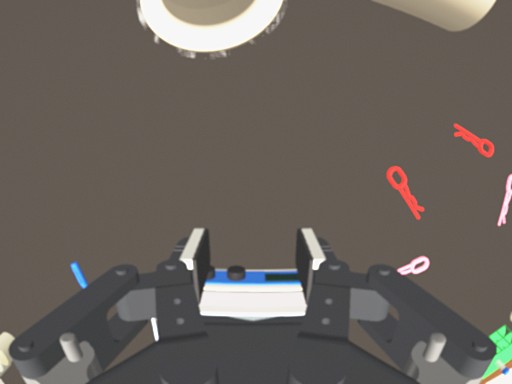

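```bash
python3 - <<'E'
from h import *
d=ld('top')
c2=lambda x,y,z:px2w(d,(x+.5)/6-.5+240,(y+.5)/6-.5+90,z)
y=np.radians(-12);u=np.array([np.cos(y),np.sin(y)]);n=np.array([-u[1],u[0]])
S=c2(427,340,.151)[:2]
for nm,p in(('eye',c2(381,462,.131)),('eye rear',c2(374,503,.129)),('tip end',c2(436,281,.137)),('flare end',c2(398,284,.137))):
    r=p[:2]-S; print(nm,'along %.1f lat %.1f'%(r@u*1e3,r@n*1e3))
d0=d
C=np.array([c2(*p,.108) for p in((248,327),(564,422))]);print(C, np.linalg.norm(C-np.array([[.5678,.0220,.108],[.5262,-.1271,.108]]),axis=1)*1e3)
crop(d,380,160,420,230,8,'pics/m18.png')
E
```

```text
eye along -55.6 lat 6.4
eye rear along -74.5 lat 5.2
tip end along 31.3 lat 0.8
flare end along 25.9 lat 17.5
[[ 0.58855902  0.01721479  0.108     ]
 [ 0.5467658  -0.13212856  0.108     ]] [21.30340746 21.1716422 ]
```

```bash
python3 -c "
from h import *
print(arm.finish_job()); rel()"
```

```text
the job is handed in; nothing more can be done
None
the job is handed in; nothing more can be done
```

I picked the steel R-clip up by its eye, threaded it through the stud's hole, pushed it over the stud until it snapped, let go and backed the arm clear. The job was handed in at about 27 s, and no verdict was reported.

**Insertion:** On the first push the deck ran about 21 mm to its stop. The clip then stalled at about 10–13 N while the tool slowly tilted. I withdrew it, straightened the tool and tried again. It went in with small steps at up to about 13 N, as a momentary peak. The push fell to about zero at the snap, and I nudged it about 2–3 mm further at under 5 N before opening the fingers.

**Last checks, from the top camera:**

| Check | Measured | Wanted |
|---|---|---|
| Eye centre, before the stud's axis | 55.6 mm | 54 mm |
| Leg tip, beyond the stud's axis | 31.3 mm | 32 mm |
| Dishes, moved with the tray | 21 mm | under 50 mm |

- **Spring:** The sprung leg curves around the stud and looks slightly spread against it. I could not measure how hard it bears there.
- **Clip angle:** When I let go, the eye end sagged a few degrees. I judged it to be within the limit but did not measure it.
- **Marker:** It looks unmoved in the scene picture. I did not measure it.
- **Push against the spec:** The peak of about 13 N is above the stated 6–11 N for passing the nose. It came while the clip was binding, partly from the tool's tilt.

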